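# Load the plate rack and set its stop

### The arm

A 7-joint arm with a two-finger parallel gripper is mounted at the origin on the work surface; the furniture and walls round the work are solid. World frame = base frame: x ahead of the robot, y to its left, z up, the work surface at z = 0. Lengths are in mm, angles in rad, forces in N, time in s.
With the tool pointing down it reaches from about 400 to 850 mm from the base axis. Payload 10.4 kg.
Tool frame: the origin (TCP) lies at the very end of the fingers, on their centre line; the grasp point (between the pads) lies 19 mm behind it; z points along the fingers, y is the line along which they close (so a half turn about z gives the same grasp; the last joint's range is limited). The gripper opens to 87 mm and grips with 3 to 60 N. Pads are 19 mm wide; open, the fingers measure 117 mm over their backs; the gripper's body (75 mm by 190 mm) begins 51 mm behind the grasp point.
Start: joints at [-1.35, 0.332, -0.065, 1.46, 0.022, 1.35, -0.088], TCP at [150.855, 606.543, 222.576] pointing down, gripper open.
Joint ranges: [-2.6, 2.6], [-0.5, 2.12], [-1.47, 1.34], [0.16, 2.42], [-1.27, 4.41], [0.06, 2.06], [-2.6, 2.6]. Speed limits (rad/s): [2.22, 2.22, 2.79, 2.79, 3.14, 3.14, 3.14].

### API

Orientations are given as [roll, pitch, yaw] about the fixed x, y, z axes, in that order (R = Rz(yaw) Ry(pitch) Rx(roll)).
In Python, from bench import manip, eyes, ticket gives the robot as it stands. The module is installed in compiled form; this text tells all that it offers.
- The arm moves only by the shell command python3 -m crank 'ROWS' [FORCE]. ROWS is JSON, a list of rows, each an object with "jaw": the closure, from 0 (fully open) to 1 (shut); "delta_pos": the shift along the tool's x, y, z each as a share of 0.3 m, from -1 to 1, a list of three; "spin": the turn about the tool's z as a share of 90 degrees, from -1 to 1. In form: [{"jaw": jaw, "delta_pos": [tx, ty, tz], "spin": spin}, ...]. A call has 1 to 5 rows; each row is the pose to reach, as a shift and turn from the pose commanded when the call began, along the tool's axes at that moment; what a row does not reach only later rows make up. A row lasts 1/8 s, in which the tool goes at most 62.5 mm and 10.7 degrees, less where a joint would pass 70% of its speed; a pose out of reach is approached as far as the arm can. A call with a number of a shift or a turn outside -1 to 1 is refused whole. A call with a gripper value outside its range is refused whole. The fingers move at their own pace and stop on an object; FORCE is the grip in N (left out, the last holds). Time passes only in rows, so rows that repeat a pose let the fingers close. It gives the time, the measured TCP pose, the force, the opening and the grip force at its end, in the units of the state.
- manip.state(): the state, without advancing time (a new reading comes with each control period).
- eyes.grab_frame(name): name is "side" or "top" or "wrist"; returns a dict with "image" (400x640x3 uint8, red, green, blue), "range_z" (400x640 float32, mm along the optical axis (not along the pixel's ray), 0 where there is no reading), "intrinsics" (3x3 intrinsics, pixels), "position" and "orientation" of the camera in the world. Camera axes: x right, y down, z forward; pixel columns grow to the right and rows downward; lengths in mm; the calibration is good to about 2 mm. The wrist camera is an equidistant fisheye: a pixel r from the principal point sees the ray r / f radians off the axis. A picture is of the moment at which its call begins.
- ticket.sign_off(): hands the job in; it is judged then, once.
The state is a dict: "time_s": time; "joints": joint angles; "dq": joint speeds; "joint_efforts": joint torques, N m; "tcp_pos": TCP position; "tcp_rot": TCP orientation; "wrist_force": force on the tool from outside, world axes, zero at the start; "moment": the same for the moment, N m; "finger_gap": finger opening in mm; "finger_force": force on a finger pad.
Only numpy, scipy, OpenCV 4.12 (cv2) and the standard library are available. Lean on these libraries where they do the work, as an engineer would, in place of code of your own. Each camera call takes 0.05 s, during which the arm holds its last target. There are 200 camera calls.

### The job

Load the plate rack: first turn its knurled collar back to 0, which opens the stop bar, and take the wire spool that was left on the rack and stand it on the table, well in from the table's edges. Stand every aluminium plate upright in a slot of its own, fully down on its long edge (there are three or four plates), and only then turn the collar to mark 4 so that the stop bar closes up behind them. Leave the spray can, the glue bottle and the wax tin where they stand.

Things in the scene. Friction and masses are not known exactly. Their poses are not given: they have to be found in the camera images.
- rack: slotted plywood rack fixed to the table; origin at the centre of the underside of its slotted part, z up. Slotted part 110 mm (its x) by 199 mm (its y), rim 28 mm high: four open slots, each 75 mm long (along its x), 19 mm wide (along its y), 22 mm deep, 52 mm apart along its y, floors 6 mm above the table. A grey collar housing 72 x 72 x 28 mm stands beyond its -y end
- collar (a joint): knurled collar 40 mm across, 26 mm tall, upright axis, on the rack's housing; rad, 0 to 1.5, growing clockwise seen from above, 0.3 a mark: mark 4 is 1.2. Six ticks (0 to 5, 0 and 5 longer) round it, each with as many dots as its number; a white line on its top points at the tick (at 0 along the rack's -x). Stays where it is left (friction 0.05 Nm)
- collar_grip (a point): point on the collar's axis at the height to grip, 44 mm above the table, 10 mm below the collar's top; turns with the collar
- stop_mid (a point): middle of the face of the aluminium stop bar, which slides on the rim across the +x ends of all slots, 199 mm long, its top 44 mm above the table. Each mark of the collar moves it 2.5 mm towards the rack's -x: it leaves 75 mm of slot free at 0, 65 mm at mark 4, and may push a plate along its slot
- spool: wire spool, 58 mm across, 40 mm tall, 0.22 kg, standing on the rim of the rack over its middle slots at first; origin at the centre of its underside. The table top's right-hand edge runs straight from about x 0.70, y -0.52 m to x 0.20, y -0.43 m
- slot0 (a point): centre of the floor of slot 1 of 4 of the rack (counted along the rack's +y), 6 mm above the table, 22 mm below the rim; axes as the rack
- slot1 (a point): centre of the floor of slot 2 of 4 of the rack (counted along the rack's +y), 6 mm above the table, 22 mm below the rim; axes as the rack
- slot2 (a point): centre of the floor of slot 3 of 4 of the rack (counted along the rack's +y), 6 mm above the table, 22 mm below the rim; axes as the rack
- slot3 (a point): centre of the floor of slot 4 of 4 of the rack (counted along the rack's +y), 6 mm above the table, 22 mm below the rim; axes as the rack
- plate0: aluminium plate 60 mm long (its x), 15 mm thick (its y), 50 mm tall (its z), 0.1 to 0.18 kg, standing on its long narrow edge on the table; origin at the centre of its underside. May be absent; the plates are alike
- plate1: aluminium plate 60 mm long (its x), 15 mm thick (its y), 50 mm tall (its z), 0.1 to 0.18 kg, standing on its long narrow edge on the table; origin at the centre of its underside. May be absent; the plates are alike
- plate2: aluminium plate 60 mm long (its x), 15 mm thick (its y), 50 mm tall (its z), 0.1 to 0.18 kg, standing on its long narrow edge on the table; origin at the centre of its underside. May be absent; the plates are alike
- plate3: aluminium plate 60 mm long (its x), 15 mm thick (its y), 50 mm tall (its z), 0.1 to 0.18 kg, standing on its long narrow edge on the table; origin at the centre of its underside. May be absent; the plates are alike
- spray_can: spray can 53 mm across, 196 mm tall, standing by; not to be disturbed; origin at the centre of its underside
- glue: glue bottle 61 mm across, 184 mm tall, standing by; not to be disturbed; origin at the centre of its underside
- tin: round wax tin 70 mm across, 30 mm high, standing by; not to be disturbed; origin at the centre of its underside
Things that resemble listed ones, but are neither listed nor needed, are in the scene too. Leave any purple look-alike of the plate0 alone.

How it is judged:
By the outcome, as a careful person would: the job done as asked, in the order asked, and still so for the second after the job is handed in, with the robot touching nothing.
Of plate0, plate1, plate2, plate3 only 3 to 4 are there at a start; the rules pass over those that are not, and their reading is None.
At some moment in a run one of spool may be knocked a few centimetres aside while the robot is not near it.
It also fails if it takes over 200 s, if anything falls off the work surface, if the arm or the gripper's body presses on something with over 40 N, if the wrist force passes 120 N, or if a joint passes its speed limit or range.

## Working session

There is one attempt and no reset: what is moved stays moved. The work goes in short steps, Python scripts to look and compute and a shell command to move; the robot and the scene stay as the last step left them, time stands still between calls to the robot, and variables do not carry over. Pictures are saved under pics/ and viewed, at most 14 in all, crops included, and the job is handed in when it is done.

```bash
mkdir -p pics
cat > h.py <<'E'
import numpy as np, cv2
from bench import manip, eyes, ticket
from scipy.spatial.transform import Rotation as R
def rot(o):
    o=np.array(o,float)
    if o.shape==(3,3): return o
    if o.size==4: return R.from_quat(o).as_matrix()
    return R.from_euler('xyz',o).as_matrix()
def grab(n,save=None):
    f=eyes.grab_frame(n); f['R']=rot(f['orientation']); f['p']=np.array(f['position'],float); f['K']=np.array(f['intrinsics']); f['n']=n
    if save: cv2.imwrite('pics/'+save,cv2.cvtColor(f['image'],cv2.COLOR_RGB2BGR)); np.savez('pics/'+save[:-4]+'.npz',**{k:f[k] for k in('image','range_z','R','p','K','n')})
    return f
def load(s): return dict(np.load('pics/'+s+'.npz'))
def rays(f,uv):
    uv=np.atleast_2d(np.array(uv,float)); K=f['K']
    x=(uv[:,0]-K[0,2])/K[0,0]; y=(uv[:,1]-K[1,2])/K[1,1]
    if str(f['n'])=='wrist':
        r=np.hypot(x,y)+1e-9; s=np.sin(r)/r
        d=np.c_[x*s,y*s,np.cos(r)]
    else: d=np.c_[x,y,np.ones_like(x)]
    return d@f['R'].T
def plane(f,uv,z):
    d=rays(f,uv); t=(z-f['p'][2])/d[:,2]; return f['p']+d*t[:,None]
def cloud(f):
    h,w=f['range_z'].shape; u,v=np.meshgrid(np.arange(w),np.arange(h)); uv=np.c_[u.ravel(),v.ravel()]
    d=rays(f,uv); zc=d@f['R'][:,2]
    P=f['p']+d*(f['range_z'].ravel()/zc)[:,None]; P[f['range_z'].ravel()==0]=np.nan
    return P.reshape(h,w,3)
E
python3 - <<'E'
from h import *
for n in('side','top','wrist'):
    f=grab(n,n+'0.png'); print(n,f['p'],f['orientation'],f['K'].tolist())
a=cv2.imread('pics/top0.png');cv2.imwrite('pics/top0b.png',cv2.resize(a,(800,500)))
s=manip.state(); print(s)
E
```

```text
side [434.13781591 655.35184041 795.47453397] [-2.32999848  0.00531688 -3.09261852] [[445.9385376398206, 0.0, 321.49524494582664], [0.0, 445.9385376398206, 206.50413011308777], [0.0, 0.0, 1.0]]
top [ 313.21981819 -115.72573206 1388.78637383] [-3.00842705e+00 -7.56088984e-04 -1.57113556e+00] [[502.62851351828544, 0.0, 323.42305508813627], [0.0, 502.62851351828544, 202.73960715408222], [0.0, 0.0, 1.0]]
wrist [ 69.7244204  627.48843884 384.27060757] [2.83379877e+00 2.03896295e-03 1.32712188e+00] [[309.70691628693146, 0.0, 314.6642809946083], [0.0, 309.70691628693146, 200.6393395235293], [0.0, 0.0, 1.0]]
{'time_s': 0.15, 'joints': array([-1.34963737,  0.33272308, -0.06469417,  1.46074098,  0.02160092,
        1.34990695, -0.08851845]), 'dq': array([ 4.58678662e-04, -2.33700423e-03,  4.77222443e-04, -2.75608548e-03,
       -6.99633743e-04, -1.95785361e-05, -4.22659174e-04]), 'joint_efforts': array([ 1.88066027e-03, -6.23634410e+01,  2.53930211e-02, -3.90139318e+01,
       -6.12752326e-02,  3.72416968e-02,  6.67538643e-05]), 'tcp_pos': array([150.77845776, 606.2377517 , 221.94249445]), 'tcp_rot': array([-3.14051071e+00,  4.95982766e-05,  2.89782673e+00]), 'wrist_force': array([ 0.433449  , -0.25770975,  0.27418252]), 'moment': array([-0.06093924, -0.01552509, -0.0145489 ]), 'finger_force': 0.0, 'finger_gap': 87.05691577316945}
```

View pics/top0b.png

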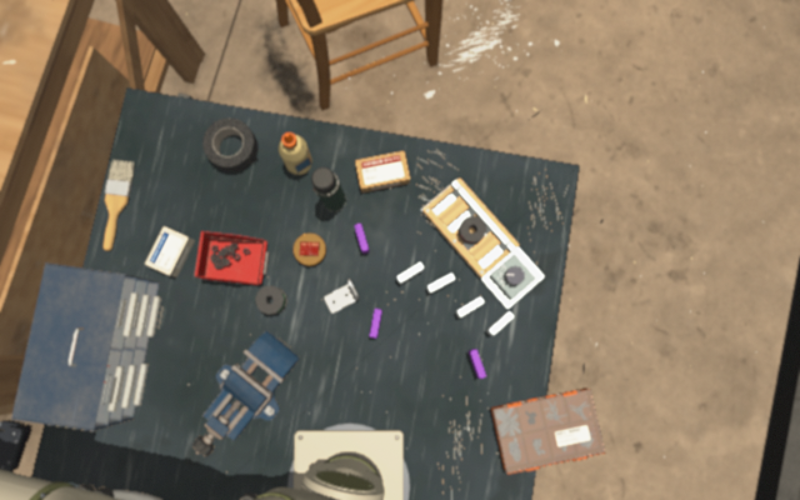

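View pics/side0.png

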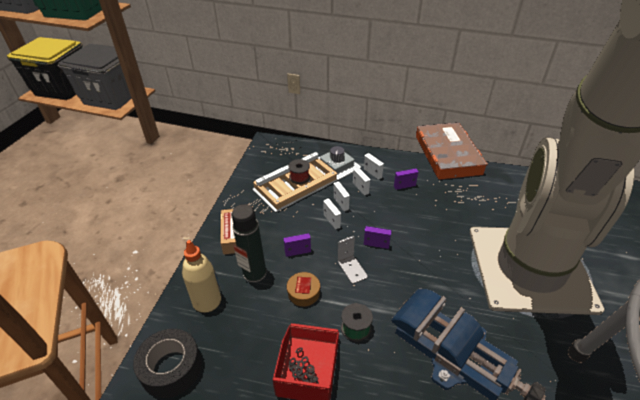

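The top view (800x500) shows the rack at about (482,240), with the red spool on it at (472,230) and the collar at (513,276). Four white/aluminium plates stand at (410,272), (441,283), (470,307) and (501,323). The three purple look-alikes are at (361,238), (375,323) and (477,363). The green-black spool at (270,300) is a look-alike lying elsewhere, and the bracket at (340,297) isn't a plate.

Run:
```python
from h import *
f=load('top0'); P=cloud(f); im=f['image'].astype(int); Z=P[...,2]
hsv=cv2.cvtColor(f['image'],cv2.COLOR_RGB2HSV)
m=((hsv[...,1]<50)&(hsv[...,2]>150)).astype(np.uint8)
n,l,st,c=cv2.connectedComponentsWithStats(m)
for i in range(1,n):
    if st[i,4]<40: continue
    ys,xs=np.where(l==i); z=np.nanmedian(Z[l==i])
    q=plane(f,np.c_[xs,ys],z if st[i,4]>400 else 50)[:,:2].astype(np.float32)
    r=cv2.minAreaRect(q); print(i,c[i].round(),st[i,4],'z',z.round(1),np.round(r[0],1),np.round(r[1],1),round(r[2],1))
# rack wood
reg=np.zeros_like(m); reg[135:250,330:440]=1
for nm,lo,hi in(('rim z',24,32),('collar',48,60),('spooltop',60,75),('bar',38,47)):
    k=(Z>lo)&(Z<hi)&(reg>0); 
    if k.sum()>5:
        q=P[k][:,:2].astype(np.float32); r=cv2.minAreaRect(q); print(nm,k.sum(),np.median(P[k],0).round(1),np.round(r[0],1),np.round(r[1],1),round(r[2],1))
big=cv2.resize(f['image'][135:275,315:445],None,fx=4.2,fy=4.2,interpolation=cv2.INTER_CUBIC)
cv2.imwrite('pics/c1.png',big[...,::-1])
```

```text
2 [405.  15.] 53 z -807.4 [1028.4 -347.8] [24.  34.4] 0.0
6 [379.  31.] 91 z -809.6 [ 977.8 -274.2] [28.4 48.9] 38.1
8 [381.  40.] 195 z -806.9 [ 951.6 -284.2] [ 27.3 109.8] 27.6
24 [306. 138.] 409 z 41.0 [673.4 -69.3] [36.  88.1] 11.6
26 [ 94. 149.] 223 z 15.9 [640.4 509.5] [49.7 34. ] 82.4
27 [404. 208.] 1563 z 26.3 [ 519.7 -286.8] [292.  113.6] 40.8
31 [355. 163.] 161 z 7.5 [ 601.9 -203.6] [20.2 61. ] 40.9
38 [367. 177.] 143 z 7.6 [ 563.6 -235.5] [19.2 60.2] 45.1
39 [133. 200.] 669 z 46.3 [500.3 396.7] [61.8 92.7] 66.2
42 [392. 205.] 181 z 6.8 [ 485.7 -302.2] [22.  61.6] 40.1
44 [328. 217.] 174 z 49.0 [ 453.  -128.9] [19.8 64. ] 32.5
47 [353. 226.] 170 z 49.3 [ 430.7 -194.7] [19.1 63.6] 26.5
49 [272. 238.] 366 z 3.5 [400.1  19.2] [45.2 68.4] 28.7
50 [103. 252.] 212 z 132.8 [362.7 466.7] [16.3 93.8] 81.9
51 [113. 252.] 185 z 75.2 [360.1 440.9] [15.  88.5] 82.2
52 [122. 253.] 179 z 17.5 [359.8 419.5] [18.  83.5] 83.4
53 [376. 245.] 175 z 48.5 [ 379.2 -256.8] [19.5 63.7] 30.7
56 [401. 258.] 180 z 48.8 [ 344.9 -322.3] [20.  64.8] 40.9
60 [ 58. 277.] 95 z 200.0 [295.7 582.4] [ 9.  74.1
[... 442 characters left out ...]
.4] [32.2 25.9] 44.7
77 [406. 338.] 314 z 38.6 [ 140.  -330.6] [56.5 46.3] 8.3
84 [279. 342.] 156 z 1.5 [129.8  -1.6] [103.6  12.6] 90.0
87 [459. 349.] 411 z 39.1 [ 104.4 -470.8] [45.9 75.4] 10.9
89 [288. 363.] 2359 z 12.2 [45.3 -5.2] [236.5 135.2] 90.0
94 [412. 360.] 123 z 38.6 [  84.5 -343.5] [45.8 20.8] 15.9
95 [430. 357.] 71 z 38.6 [  91.  -392.2] [31.2 17.9] 15.6
97 [273. 397.] 67 z 329.1 [-7.7 12.7] [47.4 12.5] 82.2
rim z 1763 [ 522.  -279.8   28.3] [ 489.8 -245.3] [277.4 222.1] 40.5
collar 440 [ 439.9 -269.7   52.2] [ 489.3 -271.7] [225.6 251.4] 64.2
spooltop 323 [ 543.7 -262.9   67.7] [ 506.6 -305.3] [170.3  56.4] 48.9
bar 351 [ 566.3 -281.9   43.6] [ 492.9 -236.3] [259.4 202.8] 40.3
```

View pics/c1.png

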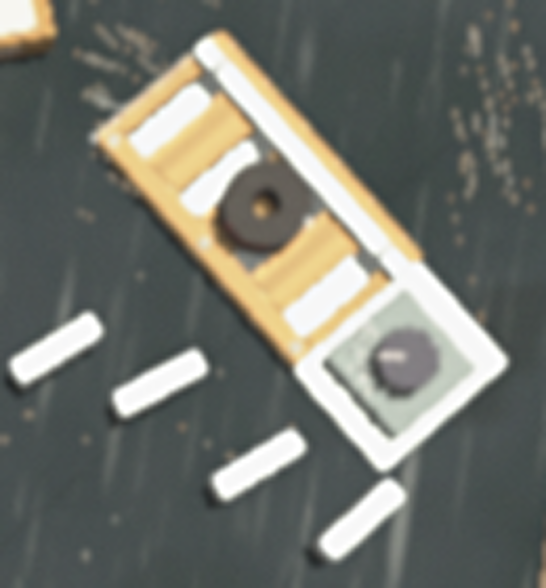

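The crop shows the white slot floors at (170,118), (220,178) and (327,295), with the spool over the middle at (262,207). The collar is at (407,360) and its white line points left, towards about mark 3. The four plates lie along its lower-left. Their tops measure z≈49 mm and about 64x19 mm, which fits the description.

```bash
cat >> h.py <<'E'
def go(x,y,z,yaw_deg=None,s=None):
    s=s or manip.state(); r=R.from_euler('xyz',s['tcp_rot']).as_matrix()
    d=r.T@(np.array([x,y,z])-s['tcp_pos'])/300; cur=np.degrees(s['tcp_rot'][2])
    sp=0
    if yaw_deg is not None:
        e=(yaw_deg-cur+180)%360-180; sp=-e/90
    print('from',s['tcp_pos'].round(1),'yaw',cur.round(1),'t',round(s['time_s'],2),'delta',d.round(4),'spin',round(sp,4))
def rack(o,th,x,y): # th=yaw deg of rack x
    c,s=np.cos(np.radians(th)),np.sin(np.radians(th)); return np.array(o)+np.array([c*x-s*y,s*x+c*y])
E
python3 - <<'E'
from h import *
f=load('top0'); P=cloud(f); Z=P[...,2]
hsv=cv2.cvtColor(f['image'],cv2.COLOR_RGB2HSV)
m=((hsv[...,1]<50)&(hsv[...,2]>150)).astype(np.uint8)
n,l,st,c=cv2.connectedComponentsWithStats(m)
for i in (31,38,42,44,47,53,56):
    ys,xs=np.where(l==i); z=6 if i<44 else 50
    q=plane(f,np.c_[xs,ys],z)[:,:2]; mu=q.mean(0); w,V=np.linalg.eigh(np.cov(q.T)); a=np.degrees(np.arctan2(V[1,1],V[0,1]))
    print(i,mu.round(1),'ang',round(a%180,1),'size',np.sqrt(12*w).round(1))
def circ(lo,hi,box,zz):
    x0,x1,y0,y1=box; k=(Z>lo)&(Z<hi); k[:y0]=0;k[y1:]=0;k[:,:x0]=0;k[:,x1:]=0
    q=P[k]; (cx,cy),r=cv2.minEnclosingCircle(q[:,:2].astype(np.float32)); print('circ',k.sum(),round(cx),round(cy),round(r,1),'mean',q.mean(0).round(1))
circ(49,60,(400,422,210,232),54); circ(55,80,(362,392,168,198),68)
k=(Z>40)&(Z<47); k[:135]=0;k[205:]=0;k[:,:355]=0;k[:,420:]=0
q=P[k]; print('bar',k.sum(),q.mean(0).round(1),cv2.minAreaRect(q[:,:2].astype(np.float32)))
for nm,(u,v) in dict(can=(260,146),glue=(236,122),tin=(247,199)).items(): print(nm,np.nanmedian(P[v-2:v+3,u-2:u+3].reshape(-1,3),0).round())
E
```

```text
31 [ 611.3 -206.4] ang 131.3 size [20.5 62. ]
38 [ 571.2 -238.1] ang 133.2 size [18.4 62.8]
42 [ 491.7 -308.2] ang 131.3 size [22.2 62.7]
44 [ 453.2 -129.2] ang 122.1 size [19.6 63.3]
47 [ 430.7 -194.7] ang 118.4 size [19.1 62.8]
53 [ 379.1 -256.9] ang 121.4 size [19.4 63. ]
56 [ 344.8 -322.4] ang 130.4 size [19.5 63.2]
circ 171 446 -353 20.7 mean [ 446.3 -352.8   54.7]
circ 331 545 -263 29.4 mean [ 544.7 -262.5   67.7]
bar 281 [ 577.9 -287.    43.6] ((558.1082153320312, -265.92510986328125), (197.55870056152344, 72.58740234375), 40.79029846191406)
can [612.  37. 197.]
glue [693. 110. 125.]
tin [505.  92.  31.]
```

```bash
python3 -c "
from h import *
go(480,300,330,120)"
```

```text
from [150.8 606.2 221.9] yaw 166.0 t 0.15 delta [-1.3114 -0.7261 -0.3593] spin 0.5115
```

```bash
python3 -m crank '[{"jaw":0.0,"delta_pos":[-0.16,-0.09,-0.25],"spin":0},{"jaw":0.0,"delta_pos":[-0.32,-0.18,-0.36],"spin":0},{"jaw":0.0,"delta_pos":[-0.5,-0.27,-0.36],"spin":0},{"jaw":0.0,"delta_pos":[-0.65,-0.36,-0.36],"spin":0},{"jaw":0.0,"delta_pos":[-0.65,-0.36,-0.36],"spin":0}]'
python3 -m crank '[{"jaw":0.0,"delta_pos":[-0.16,-0.09,0],"spin":0.1},{"jaw":0.0,"delta_pos":[-0.32,-0.18,0],"spin":0.2},{"jaw":0.0,"delta_pos":[-0.5,-0.27,0],"spin":0.3},{"jaw":0.0,"delta_pos":[-0.65,-0.36,0],"spin":0.4},{"jaw":0.0,"delta_pos":[-0.65,-0.36,0],"spin":0.5}]'
python3 -c "
from h import *
go(520,0,330,100)
go(420,-300,250,80)"
```

```text
time_s: 0.78
tcp_pos: [317.9, 451.3, 331.3]
tcp_rot: [3.141, 0.002, 2.891]
wrist_force: [-0.2, 0.3, -0.2]
finger_gap: 86.8
finger_force: 0.0
time_s: 1.4
tcp_pos: [479.9, 299.1, 330.2]
tcp_rot: [-3.141, 0.002, 2.101]
wrist_force: [-0.2, 1.6, 0.4]
finger_gap: 87.0
finger_force: 0.0
from [479.9 299.1 330.2] yaw 120.4 t 1.4 delta [-0.928  -0.3884  0.0022] spin 0.2261
from [479.9 299.1 330.2] yaw 120.4 t 1.4 delta [-1.622  -1.1813  0.2703] spin 0.4484
```

```bash
python3 -m crank '[{"jaw":0.0,"delta_pos":[-0.19,-0.1,0],"spin":0.08},{"jaw":0.0,"delta_pos":[-0.38,-0.2,0],"spin":0.16},{"jaw":0.0,"delta_pos":[-0.56,-0.28,0],"spin":0.22},{"jaw":0.0,"delta_pos":[-0.75,-0.36,0],"spin":0.22},{"jaw":0.0,"delta_pos":[-0.93,-0.39,0],"spin":0.22}]'
python3 -c "
from h import *
go(400,-300,250,90)"
```

```text
time_s: 2.02
tcp_pos: [520.5, 1.7, 330.8]
tcp_rot: [3.141, -0.001, 1.767]
wrist_force: [1.7, 1.3, 0.3]
finger_gap: 87.2
finger_force: 0.0
from [520.5   1.7 330.8] yaw 101.2 t 2.02 delta [-0.9083 -0.5903  0.268 ] spin 0.1249
```

```bash
python3 -m crank '[{"jaw":0.0,"delta_pos":[-0.18,-0.1,0],"spin":0.05},{"jaw":0.0,"delta_pos":[-0.36,-0.22,0.05],"spin":0.1},{"jaw":0.0,"delta_pos":[-0.54,-0.34,0.12],"spin":0.12},{"jaw":0.0,"delta_pos":[-0.73,-0.46,0.2],"spin":0.12},{"jaw":0.0,"delta_pos":[-0.91,-0.58,0.27],"spin":0.12}]'
python3 -m crank '[{"jaw":0.0,"delta_pos":[0,0,0],"spin":0},{"jaw":0.0,"delta_pos":[0,0,0],"spin":0}]'
python3 - <<'E'
from h import *
f=grab('wrist','w1.png'); print(f['p'],manip.state()['tcp_pos'])
E
```

```text
time_s: 2.65
tcp_pos: [411.5, -277.5, 256.5]
tcp_rot: [3.141, -0.001, 1.58]
wrist_force: [1.2, 0.1, -0.8]
finger_gap: 87.1
finger_force: 0.0
time_s: 2.9
tcp_pos: [412.6, -275.7, 257.1]
tcp_rot: [-3.141, -0.0, 1.579]
wrist_force: [-0.0, 0.3, 0.4]
finger_gap: 87.2
finger_force: 0.0
[ 411.93647005 -191.31655071  419.5741926 ] [ 413.02752161 -275.29851627  257.26923364]
```

View pics/w1.png

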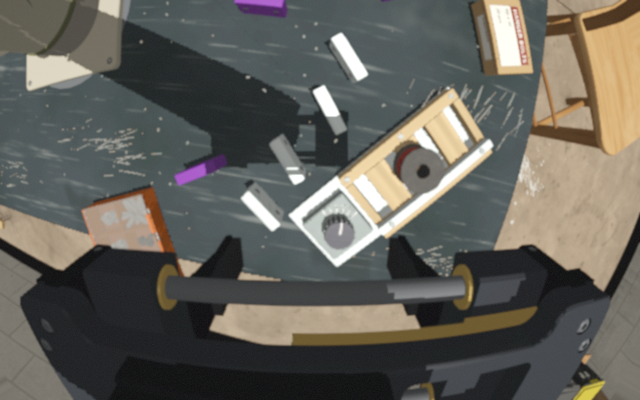

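The wrist view shows the collar at (338,230), its white line pointing up in the picture, with ticks around its upper side. The plates are at (262,207), (288,160), (328,108) and (348,57), and the spool is at (424,170). I'll measure the line angle next.

Run:
```python
from h import *
f=load('w1'); P=cloud(f); Z=P[...,2]; g=cv2.cvtColor(f['image'],cv2.COLOR_RGB2GRAY)
k=(Z>50)&(Z<58); k[:200]=0;k[260:]=0;k[:,:310]=0;k[:,370:]=0
ys,xs=np.where(k); q=plane(f,np.c_[xs,ys],54); (cx,cy),r=cv2.minEnclosingCircle(q[:,:2].astype(np.float32)); print('collar',cx,cy,r,np.median(Z[k]))
e=cv2.erode(k.astype(np.uint8),np.ones((3,3)))>0
t=g[e]; print(np.percentile(t,[5,50,90,98]))
ys,xs=np.where(e&(g>170)); q=plane(f,np.c_[xs,ys],54)[:,:2]; mu=q.mean(0); w,V=np.linalg.eigh(np.cov(q.T)); v=V[:,1]*np.sign(V[:,1]@(mu-[cx,cy]))
a=np.degrees(np.arctan2(v[1],v[0])); b=np.degrees(np.arctan2(mu[1]-cy,mu[0]-cx)); print(len(q),mu,w,'ang',a,b,'collar rad',np.radians(130.4-a),np.radians(130.4-b))
big=cv2.resize(f['image'][180:270,285:395],None,fx=5,fy=5,interpolation=cv2.INTER_CUBIC); cv2.imwrite('pics/c2.png',big[...,::-1])
# rack geometry: housing rim & bar
k=(Z>41)&(Z<47);k[:130]=0;k[245:]=0;k[:,:380]=0;k[:,500:]=0
q=P[k][:,:2].astype(np.float32); print('bar',len(q),cv2.minAreaRect(q))
go(cx,cy,100,80)
```

```text
collar 444.9284362792969 -353.3824157714844 21.030149459838867 54.80492635218528
[126. 136. 156. 224.]
44 [ 446.2545987  -345.71643293] [ 2.18691146 20.0246288 ] ang 82.42960618989036 80.18536037660047 collar rad 0.8372413154647208 0.8764107941307273
bar 1201 ((557.124267578125, -266.77166748046875), (199.20684814453125, 73.069091796875), 40.877830505371094)
from [ 413.  -275.3  257.3] yaw 90.6 t 2.95 delta [-0.2614  0.1038  0.5242] spin 0.1173
```

View pics/c2.png

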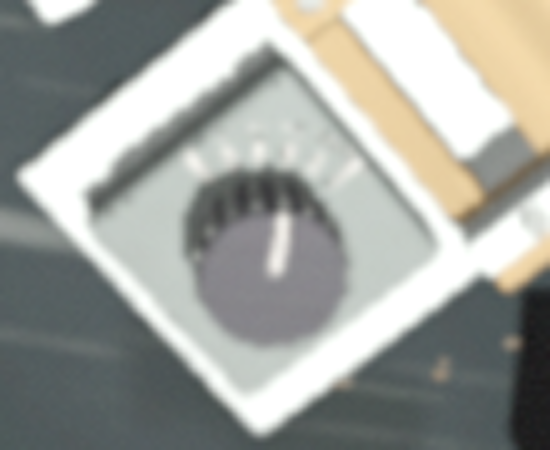

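The line reads about 0.85 rad, just short of mark 3. I'll approach the collar with the fingers along the rack's x, turn it counter-clockwise and slip gently against the stop at 0.

```bash
python3 -m crank '[{"jaw":0.25,"delta_pos":[-0.1,0.05,0.1],"spin":0.11},{"jaw":0.25,"delta_pos":[-0.2,0.1,0.2],"spin":0.22},{"jaw":0.25,"delta_pos":[-0.26,0.107,0.35],"spin":0.33},{"jaw":0.25,"delta_pos":[-0.26,0.107,0.48],"spin":0.44},{"jaw":0.25,"delta_pos":[-0.26,0.107,0.5],"spin":0.55}]' 10
python3 -m crank '[{"jaw":0.25,"delta_pos":[0,0,0],"spin":0.11},{"jaw":0.25,"delta_pos":[0,0,0],"spin":0.23},{"jaw":0.25,"delta_pos":[0,0,0],"spin":0.23},{"jaw":0.25,"delta_pos":[0,0,0],"spin":0.23}]' 10
python3 -c "
from h import *
print(manip.state()['joints'].round(2))
f=load('w1');P=cloud(f);print('border z',P[178,296],P[215,318],P[250,320],P[260,338])
go(445.6,-353,33,20)"
```

```text
time_s: 3.58
tcp_pos: [444.8, -352.0, 104.2]
tcp_rot: [-3.137, 0.002, 0.711]
wrist_force: [-0.0, 0.1, 0.7]
finger_gap: 65.3
finger_force: 0.0
time_s: 4.08
tcp_pos: [445.5, -353.5, 107.1]
tcp_rot: [-3.141, -0.0, 0.359]
wrist_force: [0.9, 1.0, 0.7]
finger_gap: 65.2
finger_force: 0.0
[-0.24  0.49  1.06  1.79 -0.47  1.14 -0.24]
border z [ 389.83886432 -279.82724308   49.79554462] [ 417.70807628 -335.36207723   29.70683015] [ 4.21863882e+02 -4.02625149e+02  3.65137024e-01] [ 449.20562427 -416.32183503    6.82653946]
from [ 445.5 -353.5  107.1] yaw 20.6 t 4.08 delta [ 0.0009 -0.0014  0.2468] spin 0.0063
```

```bash
python3 -m crank '[{"jaw":0.25,"delta_pos":[0,0,0.1],"spin":0},{"jaw":0.25,"delta_pos":[0,0,0.18],"spin":0},{"jaw":0.25,"delta_pos":[0,0,0.22],"spin":0},{"jaw":0.25,"delta_pos":[0,0,0.24],"spin":0},{"jaw":0.25,"delta_pos":[0,0,0.24],"spin":0}]' 10
python3 -m crank '[{"jaw":0.7,"delta_pos":[0,0,0],"spin":0},{"jaw":0.7,"delta_pos":[0,0,0],"spin":0},{"jaw":0.7,"delta_pos":[0,0,0],"spin":0},{"jaw":0.7,"delta_pos":[0,0,0],"spin":0},{"jaw":0.7,"delta_pos":[0,0,0],"spin":0}]' 10
```

```text
time_s: 4.7
tcp_pos: [445.0, -354.5, 35.5]
tcp_rot: [3.141, -0.0, 0.354]
wrist_force: [-0.8, 0.3, 0.7]
finger_gap: 65.3
finger_force: 0.0
time_s: 5.32
tcp_pos: [445.2, -355.2, 35.5]
tcp_rot: [3.14, -0.0, 0.353]
wrist_force: [2.7, -4.8, -1.7]
finger_gap: 40.0
finger_force: 10.0
```

```bash
python3 -m crank '[{"jaw":0.7,"delta_pos":[0,0,0],"spin":-0.1},{"jaw":0.7,"delta_pos":[0,0,0],"spin":-0.2},{"jaw":0.7,"delta_pos":[0,0,0],"spin":-0.3},{"jaw":0.7,"delta_pos":[0,0,0],"spin":-0.4},{"jaw":0.7,"delta_pos":[0,0,0],"spin":-0.5}]'
python3 -m crank '[{"jaw":0.7,"delta_pos":[0,0,0],"spin":-0.04},{"jaw":0.7,"delta_pos":[0,0,0],"spin":-0.08},{"jaw":0.7,"delta_pos":[0,0,0],"spin":-0.1},{"jaw":0.7,"delta_pos":[0,0,0],"spin":-0.1}]'
python3 -c "
from h import *
print(manip.state()['moment'])"
python3 -m crank '[{"jaw":0.2,"delta_pos":[0,0,0],"spin":0},{"jaw":0.2,"delta_pos":[0,0,0],"spin":0},{"jaw":0.2,"delta_pos":[0,0,0],"spin":0},{"jaw":0.2,"delta_pos":[0,0,0],"spin":0}]'
python3 -m crank '[{"jaw":0.2,"delta_pos":[0,0,-0.2],"spin":0},{"jaw":0.2,"delta_pos":[0,0,-0.4],"spin":0},{"jaw":0.2,"delta_pos":[0,0,-0.6],"spin":0},{"jaw":0.2,"delta_pos":[-0.2,0,-0.7],"spin":0},{"jaw":0.2,"delta_pos":[-0.2,0,-0.7],"spin":0}]'
python3 - <<'E'
from h import *
f=grab('wrist','w2.png'); cv2.imwrite('pics/w2.png',f['image'][:,:,::-1]); print(f['p'],manip.state()['tcp_pos'])
E
```

```text
time_s: 5.95
tcp_pos: [445.0, -355.1, 35.5]
tcp_rot: [3.14, 0.001, 1.143]
wrist_force: [2.0, -4.7, -1.4]
finger_gap: 39.5
finger_force: 10.0
time_s: 6.45
tcp_pos: [445.0, -354.9, 35.5]
tcp_rot: [3.141, 0.0, 1.295]
wrist_force: [2.8, -3.7, -0.6]
finger_gap: 39.7
finger_force: 10.0
[-1.03192171 -0.55043364 -0.18858896]
time_s: 6.95
tcp_pos: [444.7, -354.2, 35.0]
tcp_rot: [-3.141, -0.0, 1.296]
wrist_force: [0.3, 0.2, 0.4]
finger_gap: 67.2
finger_force: 0.0
time_s: 7.58
tcp_pos: [426.5, -416.3, 247.8]
tcp_rot: [3.138, 0.003, 1.291]
wrist_force: [0.5, -0.1, -0.5]
finger_gap: 69.7
finger_force: 0.0
[ 449.27452803 -334.48877805  409.99440853] [ 427.11308664 -414.64582595  246.3724588 ]
```

View pics/w2.png

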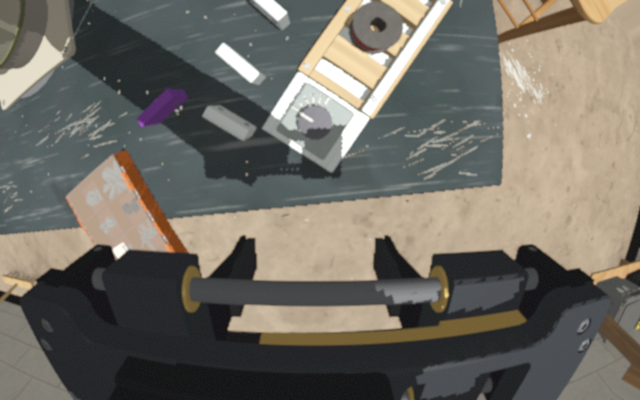

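The collar's line now points at about (303,113), to the left in the picture, and the bar has opened. I'll measure the line, the slots, the spool and the purple pieces.

Run:
```python
from h import *
f=load('w2'); P=cloud(f); Z=P[...,2]; g=cv2.cvtColor(f['image'],cv2.COLOR_RGB2GRAY)
k=(Z>50)&(Z<58); k[:95]=0;k[145:]=0;k[:,:285]=0;k[:,345:]=0
ys,xs=np.where(k); q=plane(f,np.c_[xs,ys],54); (cx,cy),r=cv2.minEnclosingCircle(q[:,:2].astype(np.float32)); print('collar',cx,cy,r)
e=cv2.erode(k.astype(np.uint8),np.ones((3,3)))>0
t=np.percentile(g[e],95)-8; ys,xs=np.where(e&(g>t)); q=plane(f,np.c_[xs,ys],54)[:,:2]; mu=q.mean(0)
print(len(q),t,'ang',np.degrees(np.arctan2(mu[1]-cy,mu[0]-cx)),'0 should be 130.5')
f=grab('top','top1.png'); P=cloud(f); Z=P[...,2]; hsv=cv2.cvtColor(f['image'],cv2.COLOR_RGB2HSV)
m=((hsv[...,1]<50)&(hsv[...,2]>150)&(Z<15)).astype(np.uint8); m[:135]=0;m[235:]=0;m[:,:330]=0;m[:,410:]=0
n,l,st,c=cv2.connectedComponentsWithStats(m)
for i in range(1,n):
    if st[i,4]<60: continue
    ys,xs=np.where(l==i); q=plane(f,np.c_[xs,ys],6)[:,:2]; print('slot',c[i].round(),st[i,4],q.mean(0).round(1),'bbox ctr',np.round(cv2.minAreaRect(q.astype(np.float32)),1) if 0 else cv2.minAreaRect(q.astype(np.float32)))
k=(Z>60)&(Z<75); k[:150]=0;k[215:]=0;k[:,:345]=0;k[:,410:]=0
q=P[k]; print('spool',cv2.minEnclosingCircle(q[:,:2].astype(np.float32)),q[:,2].mean())
m=((hsv[...,0]>130)&(hsv[...,0]<160)&(hsv[...,1]>100)).astype(np.uint8); n,l,st,c=cv2.connectedComponentsWithStats(m)
for i in range(1,n):
    if st[i,4]>60: print('purple',c[i].round(),plane(f,c[i],50).round())
k=(Z>41)&(Z<47);k[:135]=0;k[205:]=0;k[:,:355]=0;k[:,420:]=0
k&=(hsv[...,1]<40); q=P[k][:,:2].astype(np.float32); print('bar',len(q),cv2.minAreaRect(q))
```

```text
collar 444.9921875 -354.40478515625 20.944210052490234
46 203.94999999999993 ang 132.2087438958967 0 should be 130.5
slot [356. 162.] 147 [ 614.7 -208.5] bbox ctr ((614.7794189453125, -208.43528747558594), (17.587400436401367, 66.61346435546875), 40.54319763183594)
slot [368. 176.] 128 [ 574.8 -241. ] bbox ctr ((574.7467651367188, -242.50694274902344), (17.634151458740234, 66.5506591796875), 40.78145217895508)
slot [393. 204.] 166 [ 495.  -311.1] bbox ctr ((495.3992919921875, -311.6627502441406), (18.875553131103516, 67.74166870117188), 40.4091911315918)
slot [395. 222.] 187 [ 444.9 -313.9] bbox ctr ((451.61602783203125, -336.9414367675781), (55.84494400024414, 93.92076110839844), 40.605411529541016)
spool ((544.7689208984375, -262.89410400390625), 29.4437255859375) 68.4605977111155
purple [289. 190.] [[526. -24.  50.]]
purple [300. 259.] [[343. -55.  50.]]
bar 232 ((571.79736328125, -281.2716369628906), (197.63690185546875, 45.146026611328125), 40.45121765136719)
```

```bash
python3 -c "
from h import *
go(544.8,-262.9,180,130.5)"
```

```text
from [ 427.8 -412.9  245.2] yaw 74.1 t 7.67 delta [0.5876 0.2382 0.2173] spin -0.6265
```

```bash
python3 -m crank '[{"jaw":0,"delta_pos":[0.12,0.05,0],"spin":-0.11},{"jaw":0,"delta_pos":[0.24,0.1,0],"spin":-0.22},{"jaw":0,"delta_pos":[0.38,0.16,0.1],"spin":-0.33},{"jaw":0,"delta_pos":[0.5,0.21,0.2],"spin":-0.44},{"jaw":0,"delta_pos":[0.588,0.238,0.22],"spin":-0.55}]' 20
python3 -m crank '[{"jaw":0,"delta_pos":[0,0,0],"spin":-0.07},{"jaw":0,"delta_pos":[0,0,0],"spin":-0.07},{"jaw":0,"delta_pos":[0,0,0],"spin":-0.07},{"jaw":0,"delta_pos":[0,0,0],"spin":-0.07}]'
python3 -c "
from h import *
go(544.8,-262.9,38,130.5); print(manip.state()['joints'].round(2))"
```

```text
time_s: 8.3
tcp_pos: [545.3, -257.3, 175.7]
tcp_rot: [-3.139, -0.005, 2.169]
wrist_force: [0.6, -1.1, -0.5]
finger_gap: 87.0
finger_force: 0.0
time_s: 8.8
tcp_pos: [544.9, -261.8, 179.1]
tcp_rot: [3.142, -0.0, 2.268]
wrist_force: [-0.7, 0.7, -0.6]
finger_gap: 87.0
finger_force: 0.0
from [ 544.9 -261.8  179.1] yaw 129.9 t 8.8 delta [-0.0025 -0.0026  0.4705] spin -0.0063
[-0.14  0.35  0.64  1.61 -0.22  1.25  1.24]
```

```bash
python3 -m crank '[{"jaw":0,"delta_pos":[-0.0025,-0.0025,0.15],"spin":0},{"jaw":0,"delta_pos":[-0.0025,-0.0025,0.3],"spin":0},{"jaw":0,"delta_pos":[-0.0025,-0.0025,0.42],"spin":0},{"jaw":0,"delta_pos":[-0.0025,-0.0025,0.47],"spin":0},{"jaw":0,"delta_pos":[-0.0025,-0.0025,0.47],"spin":0}]' 20
python3 -m crank '[{"jaw":0.6,"delta_pos":[0,0,0],"spin":0},{"jaw":0.6,"delta_pos":[0,0,0],"spin":0},{"jaw":0.6,"delta_pos":[0,0,0],"spin":0},{"jaw":0.6,"delta_pos":[0,0,0],"spin":0},{"jaw":0.6,"delta_pos":[0,0,0],"spin":0}]' 20
python3 -m crank '[{"jaw":0.6,"delta_pos":[0,0,-0.1],"spin":0},{"jaw":0.6,"delta_pos":[0,0,-0.25],"spin":0},{"jaw":0.6,"delta_pos":[0,0,-0.4],"spin":0},{"jaw":0.6,"delta_pos":[0,0,-0.5],"spin":0},{"jaw":0.6,"delta_pos":[0,0,-0.5],"spin":0}]' 20
python3 -c "
from h import *
go(435,-55,150,100)"
```

```text
time_s: 9.43
tcp_pos: [544.7, -262.9, 38.0]
tcp_rot: [-3.141, -0.001, 2.269]
wrist_force: [0.6, -0.7, 0.6]
finger_gap: 87.0
finger_force: 0.0
time_s: 10.05
tcp_pos: [545.0, -263.2, 38.7]
tcp_rot: [3.141, 0.0, 2.269]
wrist_force: [-2.5, -0.3, 5.5]
finger_gap: 57.5
finger_force: 20.0
time_s: 10.68
tcp_pos: [546.0, -263.2, 190.0]
tcp_rot: [3.139, 0.003, 2.27]
wrist_force: [-0.8, 0.7, -3.3]
finger_gap: 57.3
finger_force: 20.0
from [ 546.  -263.2  190. ] yaw 130.0 t 10.68 delta [0.7697 0.1628 0.1314] spin 0.3338
```

```bash
python3 -m crank '[{"jaw":0.6,"delta_pos":[0.15,0.03,0],"spin":0},{"jaw":0.6,"delta_pos":[0.3,0.06,0],"spin":0},{"jaw":0.6,"delta_pos":[0.46,0.1,0],"spin":0},{"jaw":0.6,"delta_pos":[0.62,0.13,0.1],"spin":0},{"jaw":0.6,"delta_pos":[0.77,0.163,0.2],"spin":0}]' 20
python3 -m crank '[{"jaw":0.6,"delta_pos":[0,0,0.1],"spin":0},{"jaw":0.6,"delta_pos":[0,0,0.2],"spin":0},{"jaw":0.6,"delta_pos":[0,0,0.3],"spin":0},{"jaw":0.6,"delta_pos":[0,0,0.35],"spin":0},{"jaw":0.6,"delta_pos":[0,0,0.35],"spin":0}]' 20
python3 -c "
from h import *
go(435,-55,11,130)"
```

```text
time_s: 11.3
tcp_pos: [432.1, -52.6, 126.1]
tcp_rot: [-3.141, -0.001, 2.271]
wrist_force: [1.0, 2.0, -2.3]
finger_gap: 57.4
finger_force: 20.0
time_s: 11.92
tcp_pos: [432.7, -54.6, 22.1]
tcp_rot: [-3.139, -0.001, 2.269]
wrist_force: [-0.0, 0.5, -2.0]
finger_gap: 57.6
finger_force: 20.0
from [432.7 -54.6  22.1] yaw 130.0 t 11.93 delta [-0.006   0.0053  0.0369] spin 0.0003
```

Next I lower it the last bit, release, lift and head for the plate at (453,-129).

```bash
python3 -m crank '[{"jaw":0.6,"delta_pos":[0,0,0.015],"spin":0},{"jaw":0.6,"delta_pos":[0,0,0.03],"spin":0},{"jaw":0.6,"delta_pos":[0,0,0.038],"spin":0},{"jaw":0.6,"delta_pos":[0,0,0.038],"spin":0}]' 20
python3 -m crank '[{"jaw":0.22,"delta_pos":[0,0,0],"spin":0},{"jaw":0.22,"delta_pos":[0,0,0],"spin":0},{"jaw":0.22,"delta_pos":[0,0,0],"spin":0}]' 20
python3 -m crank '[{"jaw":0.22,"delta_pos":[0,0,-0.1],"spin":0},{"jaw":0.22,"delta_pos":[0,0,-0.3],"spin":0},{"jaw":0.22,"delta_pos":[0,0,-0.5],"spin":0},{"jaw":0.3,"delta_pos":[0,0,-0.6],"spin":0},{"jaw":0.3,"delta_pos":[0,0,-0.6],"spin":0}]' 20
python3 -c "
from h import *
go(480,-150,190,130)
f=grab('top','top2.png')"
```

```text
time_s: 12.42
tcp_pos: [433.9, -54.5, 11.8]
tcp_rot: [3.141, -0.0, 2.269]
wrist_force: [-0.4, -1.4, -1.6]
finger_gap: 57.8
finger_force: 20.0
time_s: 12.8
tcp_pos: [434.1, -54.5, 12.0]
tcp_rot: [3.141, 0.0, 2.269]
wrist_force: [-0.5, 0.4, -0.8]
finger_gap: 66.9
finger_force: 0.0
time_s: 13.42
tcp_pos: [435.2, -54.5, 194.0]
tcp_rot: [3.137, 0.002, 2.27]
wrist_force: [0.1, 0.4, -0.2]
finger_gap: 61.6
finger_force: 0.0
from [435.2 -54.5 194. ] yaw 130.0 t 13.43 delta [-0.3398 -0.0907  0.0137] spin 0.0004
```

```bash
python3 -c "
from h import *
go(470,-290,230,130)"
```

```text
from [434.3 -54.4 192.3] yaw 130.0 t 13.47 delta [-0.6778 -0.4138 -0.126 ] spin 0.0004
```

```bash
python3 -m crank '[{"jaw":0.3,"delta_pos":[-0.14,-0.08,-0.12],"spin":0},{"jaw":0.3,"delta_pos":[-0.28,-0.16,-0.12],"spin":0},{"jaw":0.3,"delta_pos":[-0.42,-0.25,-0.12],"spin":0},{"jaw":0.3,"delta_pos":[-0.56,-0.33,-0.12],"spin":0},{"jaw":0.3,"delta_pos":[-0.68,-0.41,-0.12],"spin":0}]'
python3 -m crank '[{"jaw":0.3,"delta_pos":[0,0,0],"spin":0},{"jaw":0.3,"delta_pos":[0,0,0],"spin":0},{"jaw":0.3,"delta_pos":[0,0,0],"spin":0}]'
cat > meas.py <<'E'
from h import *
def meas(f,show=True):
    P=cloud(f); Z=P[...,2]; hsv=cv2.cvtColor(f['image'],cv2.COLOR_RGB2HSV)
    out=[]
    for nm,lo,hi,zz in(('plate',46,54,50),('floor',2,11,6)):
        m=((Z>lo)&(Z<hi)&(hsv[...,1]<60)&(hsv[...,2]>(60 if nm=='plate' else 170))).astype(np.uint8)
        n,l,st,c=cv2.connectedComponentsWithStats(m)
        for i in range(1,n):
            if st[i,4]<100: continue
            ys,xs=np.where(l==i); q=plane(f,np.c_[xs,ys],zz)[:,:2]
            (r,sz,a)=cv2.minAreaRect(q.astype(np.float32))
            if not(50<max(sz)<85 and min(sz)<30): continue
            w,V=np.linalg.eigh(np.cov(q.T)); a=np.degrees(np.arctan2(V[1,1],V[0,1]))%180
            print(nm,c[i].round(),'ctr',q.mean(0).round(1),np.round(r,1),np.round(sz,1),'ang',round(a,1))
if __name__=='__main__':
    import sys; meas(grab('wrist',sys.argv[1]))
E
python3 meas.py w3.png; echo; python3 -c "
from meas import *
meas(load('top2'))"
```

```text
time_s: 14.1
tcp_pos: [470.5, -291.3, 226.3]
tcp_rot: [-3.14, -0.001, 2.269]
wrist_force: [0.6, 0.6, 0.4]
finger_gap: 60.8
finger_force: 0.0
time_s: 14.48
tcp_pos: [471.0, -288.5, 227.3]
tcp_rot: [3.141, -0.001, 2.271]
wrist_force: [-0.0, 1.0, -0.8]
finger_gap: 61.4
finger_force: 0.0
plate [627.  38.] ctr [701.7 245.3] [703.5 246.8] [27.8 51.9] ang 116.7
plate [393.  65.] ctr [ 451.8 -131.5] [ 451.7 -131.1] [16.2 59.9] ang 122.0
plate [340.  94.] ctr [ 429.8 -196.6] [ 429.8 -196.7] [15.5 60.7] ang 119.1
plate [267. 108.] ctr [ 378.6 -258.3] [ 378.6 -258.4] [16.4 60.1] ang 121.5
plate [209. 134.] ctr [ 343.6 -322.5] [ 343.6 -322.5] [16.6 59.6] ang 131.2
floor [316. 196.] ctr [ 493.3 -311.9] [ 493.8 -313. ] [19.4 65.3] ang 130.9
floor [357. 196.] ctr [ 533.9 -277.5] [ 534.8 -278.4] [16.9 65.6] ang 130.6
floor [396. 196.] ctr [ 574.3 -243. ] [ 575.9 -244.5] [15.5 68. ] ang 131.0
floor [433. 196.] ctr [ 614.7 -207.9] [ 615.2 -208.4] [12.2 65.7] ang 131.1

plate [353. 225.] ctr [ 431.5 -194.6] [ 431.6 -194.9] [14.9 59.9] ang 119.2
plate [376. 245.] ctr [ 379.6 -257. ] [ 379.8 -257.2] [14.8 59.5] ang 121.0
plate [401. 258.] ctr [ 345.1 -322.2] [ 344.5 -321.3] [15.3 59.1] ang 131.4
floor [356. 162.] ctr [ 614.2 -208.1] [ 614.2 -208. ] [17.3 65.2] ang 130.3
floor [369. 176.] ctr [ 574.7 -243.1] [ 574.4 -242.7] [17.9 66.5] ang 130.6
floor [381. 190.] ctr [ 534.6 -276.9] [ 535.  -277.2] [18.1 66.1] ang 129.7
floor [394. 204.] ctr [ 495.6 -312. ] [ 495.  -311.2] [18.9 66.6] ang 130.1
```

View pics/w3.png

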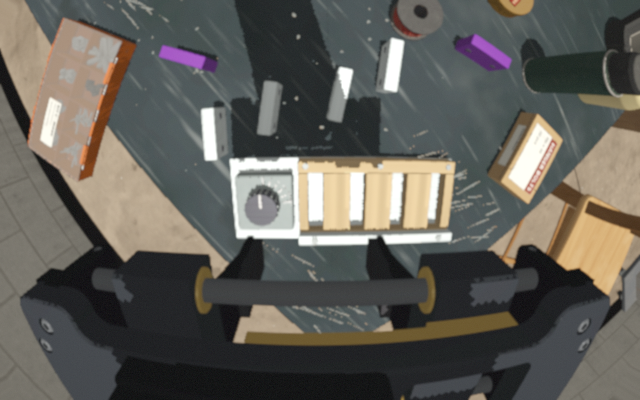

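Everything agrees between the two cameras. The slot floors sit at (316..433,196), the collar line points to -x (0), and the spool stands on the table at (416,15). Start with plate A at (393,65), which is world (452,-131).

```bash
python3 -c "
from h import *
go(452,-130.6,120,122)"
```

```text
from [ 471.1 -288.6  227.5] yaw 130.1 t 14.53 delta [0.4436 0.2907 0.3588] spin 0.0903
```

```bash
python3 -m crank '[{"jaw":0.4,"delta_pos":[0.15,0.1,0.05],"spin":0.05},{"jaw":0.4,"delta_pos":[0.3,0.2,0.15],"spin":0.09},{"jaw":0.4,"delta_pos":[0.444,0.29,0.25],"spin":0.09},{"jaw":0.4,"delta_pos":[0.444,0.29,0.36],"spin":0.09},{"jaw":0.4,"delta_pos":[0.444,0.29,0.36],"spin":0.09}]' 25
python3 -m crank '[{"jaw":0.4,"delta_pos":[0,0,0],"spin":0},{"jaw":0.4,"delta_pos":[0,0,0],"spin":0}]'
python3 -c "
from h import *
go(452,-130.6,26,122)"
```

```text
time_s: 15.15
tcp_pos: [450.4, -130.7, 118.5]
tcp_rot: [-3.139, -0.002, 2.13]
wrist_force: [-0.3, -0.3, 0.8]
finger_gap: 52.3
finger_force: 0.0
time_s: 15.4
tcp_pos: [452.7, -132.5, 121.1]
tcp_rot: [3.14, 0.001, 2.127]
wrist_force: [0.8, 0.2, 0.0]
finger_gap: 52.0
finger_force: 0.0
from [ 452.7 -132.5  121.1] yaw 121.9 t 15.4 delta [0.0068 0.001  0.3169] spin -0.0014
```

```bash
python3 -m crank '[{"jaw":0.4,"delta_pos":[0.006,0,0.12],"spin":0},{"jaw":0.4,"delta_pos":[0.006,0,0.24],"spin":0},{"jaw":0.4,"delta_pos":[0.006,0,0.3],"spin":0},{"jaw":0.4,"delta_pos":[0.006,0,0.317],"spin":0},{"jaw":0.4,"delta_pos":[0.006,0,0.317],"spin":0}]' 25
python3 -m crank '[{"jaw":0.95,"delta_pos":[0,0,0],"spin":0},{"jaw":0.95,"delta_pos":[0,0,0],"spin":0},{"jaw":0.95,"delta_pos":[0,0,0],"spin":0},{"jaw":0.95,"delta_pos":[0,0,0],"spin":0},{"jaw":0.95,"delta_pos":[0,0,0],"spin":0}]' 25
python3 -m crank '[{"jaw":0.95,"delta_pos":[0,0,-0.1],"spin":0},{"jaw":0.95,"delta_pos":[0,0,-0.2],"spin":0},{"jaw":0.95,"delta_pos":[0,0,-0.3],"spin":0},{"jaw":0.95,"delta_pos":[0,0,-0.3],"spin":0}]' 25
python3 -c "
from h import *
go(611,-206.2,115,130.7)"
```

```text
time_s: 16.02
tcp_pos: [451.4, -130.6, 25.4]
tcp_rot: [3.141, 0.0, 2.128]
wrist_force: [-0.5, 0.4, 0.5]
finger_gap: 52.3
finger_force: 0.0
time_s: 16.65
tcp_pos: [451.0, -130.3, 24.8]
tcp_rot: [3.141, -0.0, 2.128]
wrist_force: [0.1, -0.3, 1.8]
finger_gap: 14.7
finger_force: 25.0
time_s: 17.15
tcp_pos: [452.1, -130.4, 116.3]
tcp_rot: [3.138, 0.001, 2.128]
wrist_force: [-0.9, 0.6, -2.1]
finger_gap: 14.5
finger_force: 25.0
from [ 452.1 -130.4  116.3] yaw 121.9 t 17.15 delta [-0.4945  0.3158  0.0061] spin -0.0973
```

```bash
python3 -m crank '[{"jaw":0.95,"delta_pos":[-0.12,0.08,0],"spin":-0.03},{"jaw":0.95,"delta_pos":[-0.25,0.16,0],"spin":-0.06},{"jaw":0.95,"delta_pos":[-0.37,0.24,0],"spin":-0.097},{"jaw":0.95,"delta_pos":[-0.495,0.316,0],"spin":-0.097},{"jaw":0.95,"delta_pos":[-0.495,0.316,0],"spin":-0.097}]'
python3 -m crank '[{"jaw":0.95,"delta_pos":[0,0,0.04],"spin":0},{"jaw":0.95,"delta_pos":[0,0,0.1],"spin":0},{"jaw":0.95,"delta_pos":[0,0,0.15],"spin":0},{"jaw":0.95,"delta_pos":[0,0,0.15],"spin":0},{"jaw":0.95,"delta_pos":[0,0,0.15],"spin":0}]'
python3 - <<'E'
from h import *
go(611,-206.2,31,130.7)
f=grab('wrist','w4.png'); P=cloud(f);Z=P[...,2]
from meas import meas; meas(f)
cv2.imwrite('pics/w4.png',cv2.resize(f['image'][140:300,180:480],None,fx=2.6,fy=2.6)[...,::-1])
E
```

```text
time_s: 17.77
tcp_pos: [610.6, -207.5, 111.9]
tcp_rot: [-3.138, -0.001, 2.28]
wrist_force: [-0.7, -0.7, -1.4]
finger_gap: 15.0
finger_force: 25.0
time_s: 18.4
tcp_pos: [610.1, -206.3, 70.1]
tcp_rot: [3.141, 0.0, 2.281]
wrist_force: [-0.1, 0.3, -1.3]
finger_gap: 15.1
finger_force: 25.0
from [ 610.1 -206.3   70.1] yaw 130.7 t 18.4 delta [-0.0018  0.0024  0.1303] spin -0.0004
plate [120.  59.] ctr [ 431.6 -195.7] [ 431.6 -195.4] [18.4 60. ] ang 118.4
plate [46. 96.] ctr [ 380.4 -257. ] [ 380.6 -257.1] [20.5 59.9] ang 120.9
plate [  6. 138.] ctr [ 346.5 -321.4] [ 346.1 -320.8] [21.9 59.5] ang 129.3
floor [128. 217.] ctr [ 486.  -317.4] [ 487.6 -319. ] [ 5.7 64.4] ang 130.7
floor [181. 219.] ctr [ 528.1 -282.1] [ 529.  -282.9] [11.1 63.4] ang 130.7
```

View pics/w4.png

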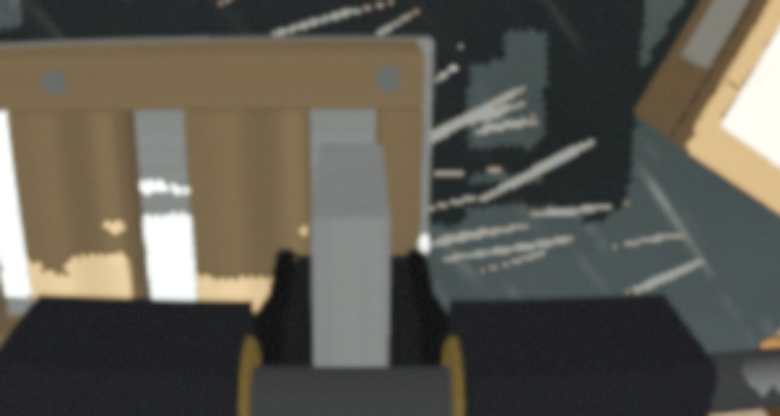

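The crop shows the held plate above slot 4. Its lower front edge runs (317..380,143) and the slot mouth (310..377,112), so there is perhaps a 1 mm offset. I'll quantify it.

Run:
```python
from h import *
f=load('w4'); c=lambda L:[(180+a/2.6,140+b/2.6) for a,b in L]
yh=np.array([.758,.652]); o=np.array([554.45,-260.05])
for nm,L,z in(('slot',[(310,112),(377,112)],28),('slotfloor',[(310,112),(377,112)],6),('plate',[(317,143),(380,143)],45),('platetop',[(314,360),(388,360)],95)):
    q=plane(f,c(L),z)[:,:2]; print(nm,((q-o)@yh).round(1),q.round(1).tolist())
# edges by gradient along a row
g=cv2.cvtColor(f['image'],cv2.COLOR_RGB2GRAY).astype(int)
for r in (186,190,205,215): print(r,g[r,294:336].tolist())
```

```text
slot [67.3 84.8] [[581.8, -188.7], [595.1, -177.2]]
slotfloor [66.1 85.6] [[584.6, -193.7], [599.4, -181.0]]
plate [69.7 85.1] [[585.9, -189.6], [597.5, -179.7]]
platetop [70.6 85.3] [[606.2, -212.0], [617.4, -202.4]]
186 [113, 112, 108, 104, 107, 121, 130, 135, 134, 135, 133, 135, 135, 134, 135, 136, 135, 135, 135, 135, 134, 135, 135, 135, 135, 135, 134, 135, 134, 131, 121, 108, 103, 107, 107, 108, 109, 109, 107, 109, 108, 108]
190 [113, 113, 108, 103, 106, 118, 131, 134, 136, 136, 136, 136, 135, 135, 135, 135, 136, 136, 135, 135, 136, 135, 136, 135, 136, 134, 136, 135, 134, 130, 118, 106, 101, 106, 107, 108, 108, 108, 108, 107, 107, 106]
205 [115, 113, 111, 105, 103, 113, 124, 128, 126, 125, 126, 126, 126, 127, 127, 126, 126, 125, 125, 125, 125, 125, 125, 125, 126, 124, 123, 124, 124, 124, 124, 123, 124, 118, 112, 109, 107, 107, 106, 107, 107, 106]
215 [113, 113, 111, 107, 104, 111, 121, 125, 125, 125, 124, 125, 124, 124, 124, 123, 124, 124, 125, 125, 123, 124, 125, 126, 125, 125, 124, 126, 125, 126, 125, 126, 124, 125, 121, 115, 108, 106, 107, 106, 106, 106]
```

```bash
python3 -m crank '[{"jaw":0.95,"delta_pos":[0,-0.0045,0.0],"spin":0},{"jaw":0.95,"delta_pos":[0,-0.0045,0.03],"spin":0},{"jaw":0.95,"delta_pos":[0,-0.0045,0.06],"spin":0},{"jaw":0.95,"delta_pos":[0,-0.0045,0.08],"spin":0},{"jaw":0.95,"delta_pos":[0,-0.0045,0.08],"spin":0}]'
python3 -m crank '[{"jaw":0.95,"delta_pos":[0,0,0.01],"spin":0},{"jaw":0.95,"delta_pos":[0,0,0.02],"spin":0},{"jaw":0.95,"delta_pos":[0,0,0.035],"spin":0},{"jaw":0.95,"delta_pos":[0,0,0.045],"spin":0},{"jaw":0.95,"delta_pos":[0,0,0.045],"spin":0}]'
```

```text
time_s: 19.08
tcp_pos: [608.4, -207.0, 44.9]
tcp_rot: [-3.141, -0.001, 2.28]
wrist_force: [0.2, 0.8, -1.8]
finger_gap: 15.0
finger_force: 25.0
time_s: 19.7
tcp_pos: [608.7, -207.0, 31.9]
tcp_rot: [-3.141, -0.0, 2.281]
wrist_force: [-0.2, -0.4, -1.5]
finger_gap: 15.0
finger_force: 25.0
```

```bash
python3 -m crank '[{"jaw":0.95,"delta_pos":[0,0,0.003],"spin":0},{"jaw":0.95,"delta_pos":[0,0,0.004],"spin":0},{"jaw":0.62,"delta_pos":[0,0,0.004],"spin":0},{"jaw":0.62,"delta_pos":[0,0,0.004],"spin":0},{"jaw":0.62,"delta_pos":[0,0,0.004],"spin":0}]'
python3 -m crank '[{"jaw":0.62,"delta_pos":[0,0,-0.1],"spin":0},{"jaw":0.62,"delta_pos":[0,0,-0.25],"spin":0},{"jaw":0.4,"delta_pos":[0,0,-0.3],"spin":0},{"jaw":0.4,"delta_pos":[0,0,-0.3],"spin":0}]'
python3 -c "
from h import *
go(430.5,-195.8,120,119)"
```

```text
time_s: 20.32
tcp_pos: [609.0, -207.1, 31.1]
tcp_rot: [3.141, 0.0, 2.281]
wrist_force: [-0.1, -0.3, 0.0]
finger_gap: 31.7
finger_force: 0.0
time_s: 20.82
tcp_pos: [609.4, -207.2, 121.7]
tcp_rot: [3.14, 0.001, 2.281]
wrist_force: [-0.7, -0.0, -0.3]
finger_gap: 45.9
finger_force: 0.0
from [ 609.4 -207.2  121.7] yaw 130.7 t 20.82 delta [ 0.4174 -0.4275  0.0046] spin 0.1296
```

```bash
python3 -m crank '[{"jaw":0.4,"delta_pos":[0.14,-0.14,0],"spin":0.06},{"jaw":0.4,"delta_pos":[0.28,-0.28,0],"spin":0.13},{"jaw":0.4,"delta_pos":[0.417,-0.427,0],"spin":0.13},{"jaw":0.4,"delta_pos":[0.417,-0.427,0],"spin":0.13},{"jaw":0.4,"delta_pos":[0.417,-0.427,0],"spin":0.13}]'
python3 -m crank '[{"jaw":0.4,"delta_pos":[0,0,0],"spin":0},{"jaw":0.4,"delta_pos":[0,0,0],"spin":0}]'
python3 meas.py w5.png; python3 -c "
from h import *
go(430.5,-195.8,25.5,119)"
```

```text
time_s: 21.45
tcp_pos: [430.5, -195.0, 120.7]
tcp_rot: [3.141, -0.0, 2.077]
wrist_force: [1.5, 0.5, -0.4]
finger_gap: 52.2
finger_force: 0.0
time_s: 21.7
tcp_pos: [430.7, -196.0, 120.7]
tcp_rot: [-3.14, 0.001, 2.077]
wrist_force: [-0.9, -0.0, 0.1]
finger_gap: 52.2
finger_force: 0.0
plate [313. 210.] ctr [ 428.9 -194.5] [ 429.6 -195.4] [15.2 59.7] ang 118.3
plate [226. 239.] ctr [ 376.5 -254.1] [ 378.4 -257.1] [16.7 59.8] ang 120.6
from [ 430.6 -196.   120.7] yaw 119.0 t 21.75 delta [0.0008 0.0006 0.3174] spin -0.0003
```

```bash
python3 -m crank '[{"jaw":0.4,"delta_pos":[0,0,0.12],"spin":0},{"jaw":0.4,"delta_pos":[0,0,0.24],"spin":0},{"jaw":0.4,"delta_pos":[0,0,0.3],"spin":0},{"jaw":0.4,"delta_pos":[0,0,0.317],"spin":0},{"jaw":0.4,"delta_pos":[0,0,0.317],"spin":0}]' 25
python3 -m crank '[{"jaw":0.95,"delta_pos":[0,0,0],"spin":0},{"jaw":0.95,"delta_pos":[0,0,0],"spin":0},{"jaw":0.95,"delta_pos":[0,0,0],"spin":0},{"jaw":0.95,"delta_pos":[0,0,0],"spin":0},{"jaw":0.95,"delta_pos":[0,0,0],"spin":0}]' 25
python3 -m crank '[{"jaw":0.95,"delta_pos":[0,0,-0.1],"spin":0},{"jaw":0.95,"delta_pos":[0,0,-0.2],"spin":0},{"jaw":0.95,"delta_pos":[0,0,-0.3],"spin":0},{"jaw":0.95,"delta_pos":[0,0,-0.3],"spin":0}]' 25
python3 -c "
from h import *
go(569.8,-241,115,130.7)"
```

```text
time_s: 22.38
tcp_pos: [430.4, -196.0, 26.1]
tcp_rot: [-3.141, 0.0, 2.076]
wrist_force: [-0.6, 0.8, 0.9]
finger_gap: 52.2
finger_force: 0.0
time_s: 23.0
tcp_pos: [430.2, -195.7, 26.0]
tcp_rot: [3.141, -0.0, 2.076]
wrist_force: [-0.4, 0.6, 1.5]
finger_gap: 14.5
finger_force: 25.0
time_s: 23.5
tcp_pos: [431.4, -195.9, 117.4]
tcp_rot: [3.138, 0.001, 2.076]
wrist_force: [0.7, 0.5, -1.6]
finger_gap: 14.5
finger_force: 25.0
from [ 431.4 -195.9  117.4] yaw 119.0 t 23.5 delta [-0.3551  0.3308  0.0095] spin -0.1303
```

```bash
python3 -m crank '[{"jaw":0.95,"delta_pos":[-0.12,0.11,0],"spin":-0.04},{"jaw":0.95,"delta_pos":[-0.24,0.22,0],"spin":-0.09},{"jaw":0.95,"delta_pos":[-0.355,0.331,0],"spin":-0.13},{"jaw":0.95,"delta_pos":[-0.355,0.331,0.07],"spin":-0.13},{"jaw":0.95,"delta_pos":[-0.355,0.331,0.155],"spin":-0.13}]'
python3 -m crank '[{"jaw":0.95,"delta_pos":[0,0,0],"spin":0},{"jaw":0.95,"delta_pos":[0,0,0],"spin":0}]'
cat > off.py <<'E'
import sys
from h import *
f=grab('wrist',sys.argv[1]); g=cv2.GaussianBlur(cv2.cvtColor(f['image'],cv2.COLOR_RGB2GRAY),(3,3),0).astype(float)
yh=np.array([.758,.652]); t=manip.state()['tcp_pos']; zb=t[2]-26
def edges(r,lo,hi):
    d=np.gradient(g[r]); c=314; a=c-hi+np.argmax(np.abs(d[c-hi:c-lo])); b=c+lo+np.argmax(np.abs(d[c+lo:c+hi])); return a,b
for nm,rows,z in(('slot',(185,187,189),6),('platelow',(198,200),zb),):
    for r in rows:
        e=edges(r,7,24); q=plane(f,[(x,r) for x in e],z)[:,:2]; w=(q-t[:2])@yh; print(nm,r,e,'edges',w.round(1),'mid',w.mean().round(2),'w',np.ptp(w).round(1))
cv2.imwrite('pics/'+sys.argv[1],cv2.resize(f['image'][140:300,180:480],None,fx=2.6,fy=2.6)[...,::-1])
go(*map(float,sys.argv[2:6]))
E
python3 off.py w6.png 569.8 -241 32 130.7
```

```text
time_s: 24.12
tcp_pos: [567.6, -241.0, 66.7]
tcp_rot: [-3.14, -0.002, 2.28]
wrist_force: [-0.2, -0.1, -1.8]
finger_gap: 14.9
finger_force: 25.0
time_s: 24.38
tcp_pos: [568.3, -240.9, 69.5]
tcp_rot: [-3.141, -0.0, 2.28]
wrist_force: [0.2, 0.1, -0.8]
finger_gap: 14.8
finger_force: 25.0
slot 185 (np.int64(302), np.int64(327)) edges [-9.3  9.6] mid 0.14 w 18.9
slot 187 (np.int64(302), np.int64(327)) edges [-9.3  9.6] mid 0.14 w 18.9
slot 189 (np.int64(302), np.int64(327)) edges [-9.3  9.6] mid 0.14 w 18.9
platelow 198 (np.int64(302), np.int64(327)) edges [-7.8  8.1] mid 0.17 w 15.9
platelow 200 (np.int64(302), np.int64(327)) edges [-7.8  8.1] mid 0.17 w 15.9
from [ 568.7 -240.9   70.1] yaw 130.6 t 24.43 delta [-0.0025  0.0025  0.1269] spin -0.0006
```

View pics/w6.png

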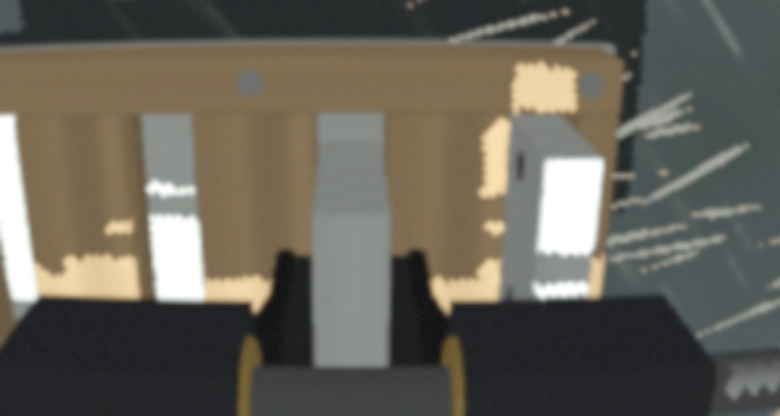

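The plate is centred over slot 3, with slot and plate mid-offsets equal, and the first plate stands in slot 4 at right. Lower it.

```bash
python3 -m crank '[{"jaw":0.95,"delta_pos":[0,0,0.02],"spin":0},{"jaw":0.95,"delta_pos":[0,0,0.045],"spin":0},{"jaw":0.95,"delta_pos":[0,0,0.07],"spin":0},{"jaw":0.95,"delta_pos":[0,0,0.08],"spin":0},{"jaw":0.95,"delta_pos":[0,0,0.08],"spin":0}]'
python3 -m crank '[{"jaw":0.95,"delta_pos":[0,0,0.01],"spin":0},{"jaw":0.95,"delta_pos":[0,0,0.02],"spin":0},{"jaw":0.95,"delta_pos":[0,0,0.035],"spin":0},{"jaw":0.95,"delta_pos":[0,0,0.045],"spin":0},{"jaw":0.95,"delta_pos":[0,0,0.045],"spin":0}]'
```

```text
time_s: 25.05
tcp_pos: [568.5, -240.8, 45.1]
tcp_rot: [-3.141, -0.0, 2.28]
wrist_force: [-0.1, 0.3, -1.9]
finger_gap: 14.9
finger_force: 25.0
time_s: 25.68
tcp_pos: [568.6, -240.9, 32.0]
tcp_rot: [3.141, -0.0, 2.28]
wrist_force: [-1.0, 1.3, 1.8]
finger_gap: 14.6
finger_force: 25.0
```

```bash
python3 -m crank '[{"jaw":0.62,"delta_pos":[0,0,0],"spin":0},{"jaw":0.62,"delta_pos":[0,0,0],"spin":0},{"jaw":0.62,"delta_pos":[0,0,0],"spin":0}]'
python3 -m crank '[{"jaw":0.62,"delta_pos":[0,0,-0.1],"spin":0},{"jaw":0.62,"delta_pos":[0,0,-0.25],"spin":0},{"jaw":0.4,"delta_pos":[0,0,-0.3],"spin":0},{"jaw":0.4,"delta_pos":[0,0,-0.3],"spin":0}]'
python3 -c "
from h import *
go(378.9,-257.5,120,121.2)"
```

```text
time_s: 26.05
tcp_pos: [568.7, -240.8, 31.9]
tcp_rot: [3.142, 0.0, 2.281]
wrist_force: [0.1, 0.5, 0.7]
finger_gap: 31.3
finger_force: 0.0
time_s: 26.55
tcp_pos: [569.1, -240.9, 122.5]
tcp_rot: [3.14, 0.001, 2.281]
wrist_force: [-0.3, -1.0, -0.4]
finger_gap: 45.8
finger_force: 0.0
from [ 569.1 -240.9  122.5] yaw 130.7 t 26.55 delta [ 0.3712 -0.5171  0.0073] spin 0.1052
```

```bash
python3 -m crank '[{"jaw":0.4,"delta_pos":[0.12,-0.16,0],"spin":0.05},{"jaw":0.4,"delta_pos":[0.24,-0.33,0],"spin":0.105},{"jaw":0.4,"delta_pos":[0.371,-0.517,0],"spin":0.105},{"jaw":0.4,"delta_pos":[0.371,-0.517,0],"spin":0.105},{"jaw":0.4,"delta_pos":[0.371,-0.517,0],"spin":0.105}]'
python3 -m crank '[{"jaw":0.4,"delta_pos":[0,0,0],"spin":0},{"jaw":0.4,"delta_pos":[0,0,0],"spin":0}]'
python3 meas.py w7.png; python3 -c "
from h import *
go(378.9,-257.5,26,121.2)"
```

```text
time_s: 27.18
tcp_pos: [378.7, -256.6, 121.5]
tcp_rot: [3.14, -0.001, 2.116]
wrist_force: [0.6, -0.2, -0.5]
finger_gap: 52.3
finger_force: 0.0
time_s: 27.42
tcp_pos: [379.1, -257.5, 121.7]
tcp_rot: [-3.14, 0.001, 2.116]
wrist_force: [-0.7, 0.3, -0.6]
finger_gap: 52.0
finger_force: 0.0
plate [313. 210.] ctr [ 377.5 -257.1] [ 377.7 -257.5] [15.1 59.9] ang 121.2
from [ 378.9 -257.6  121.7] yaw 121.2 t 27.48 delta [0.0004 0.0008 0.319 ] spin 0.0005
```

```bash
python3 -m crank '[{"jaw":0.4,"delta_pos":[0,0,0.12],"spin":0},{"jaw":0.4,"delta_pos":[0,0,0.24],"spin":0},{"jaw":0.4,"delta_pos":[0,0,0.3],"spin":0},{"jaw":0.4,"delta_pos":[0,0,0.319],"spin":0},{"jaw":0.4,"delta_pos":[0,0,0.319],"spin":0}]' 25
python3 -m crank '[{"jaw":0.95,"delta_pos":[0,0,0],"spin":0},{"jaw":0.95,"delta_pos":[0,0,0],"spin":0},{"jaw":0.95,"delta_pos":[0,0,0],"spin":0},{"jaw":0.95,"delta_pos":[0,0,0],"spin":0},{"jaw":0.95,"delta_pos":[0,0,0],"spin":0}]' 25
python3 -m crank '[{"jaw":0.95,"delta_pos":[0,0,-0.1],"spin":0},{"jaw":0.95,"delta_pos":[0,0,-0.2],"spin":0},{"jaw":0.95,"delta_pos":[0,0,-0.3],"spin":0},{"jaw":0.95,"delta_pos":[0,0,-0.3],"spin":0}]' 25
python3 -c "
from h import *
go(529.7,-274.8,115,130.7)"
```

```text
time_s: 28.1
tcp_pos: [378.5, -257.7, 26.3]
tcp_rot: [-3.141, 0.0, 2.115]
wrist_force: [-0.0, -0.4, -0.2]
finger_gap: 52.5
finger_force: 0.0
time_s: 28.72
tcp_pos: [378.5, -257.4, 26.2]
tcp_rot: [3.141, -0.0, 2.116]
wrist_force: [-0.3, 0.2, 1.3]
finger_gap: 14.8
finger_force: 25.0
time_s: 29.22
tcp_pos: [379.7, -257.7, 117.6]
tcp_rot: [3.138, 0.001, 2.116]
wrist_force: [0.0, 0.5, -1.6]
finger_gap: 14.6
finger_force: 25.0
from [ 379.7 -257.7  117.6] yaw 121.2 t 29.23 delta [-0.3082  0.3979  0.0107] spin -0.1052
```

```bash
python3 -m crank '[{"jaw":0.95,"delta_pos":[-0.1,0.13,0],"spin":-0.03},{"jaw":0.95,"delta_pos":[-0.2,0.26,0],"spin":-0.07},{"jaw":0.95,"delta_pos":[-0.305,0.398,0],"spin":-0.105},{"jaw":0.95,"delta_pos":[-0.305,0.398,0.07],"spin":-0.105},{"jaw":0.95,"delta_pos":[-0.305,0.398,0.155],"spin":-0.105}]'
python3 -m crank '[{"jaw":0.95,"delta_pos":[0,0,0],"spin":0},{"jaw":0.95,"delta_pos":[0,0,0],"spin":0}]'
python3 off.py w8.png 529.7 -274.8 32 130.7
```

```text
time_s: 29.85
tcp_pos: [527.1, -274.1, 67.2]
tcp_rot: [-3.14, -0.001, 2.28]
wrist_force: [0.0, 0.4, -2.1]
finger_gap: 15.0
finger_force: 25.0
time_s: 30.1
tcp_pos: [527.6, -274.1, 69.9]
tcp_rot: [-3.141, -0.0, 2.28]
wrist_force: [0.4, 0.1, 0.4]
finger_gap: 15.0
finger_force: 25.0
slot 185 (np.int64(302), np.int64(328)) edges [-9.3 10.4] mid 0.54 w 19.6
slot 187 (np.int64(302), np.int64(328)) edges [-9.3 10.4] mid 0.54 w 19.7
slot 189 (np.int64(303), np.int64(328)) edges [-8.6 10.4] mid 0.92 w 19.0
platelow 198 (np.int64(303), np.int64(328)) edges [-7.1  8.8] mid 0.83 w 15.9
platelow 200 (np.int64(303), np.int64(328)) edges [-7.1  8.8] mid 0.83 w 15.9
from [ 528.  -274.1   70.4] yaw 130.6 t 30.15 delta [-0.0053  0.0028  0.1279] spin -0.0008
```

```bash
python3 -m crank '[{"jaw":0.95,"delta_pos":[-0.005,0,0.0],"spin":0},{"jaw":0.95,"delta_pos":[-0.005,0,0.03],"spin":0},{"jaw":0.95,"delta_pos":[-0.005,0,0.06],"spin":0},{"jaw":0.95,"delta_pos":[-0.005,0,0.08],"spin":0},{"jaw":0.95,"delta_pos":[-0.005,0,0.08],"spin":0}]'
python3 -m crank '[{"jaw":0.95,"delta_pos":[0,0,0.01],"spin":0},{"jaw":0.95,"delta_pos":[0,0,0.02],"spin":0},{"jaw":0.95,"delta_pos":[0,0,0.035],"spin":0},{"jaw":0.95,"delta_pos":[0,0,0.046],"spin":0},{"jaw":0.95,"delta_pos":[0,0,0.046],"spin":0}]'
```

```text
time_s: 30.78
tcp_pos: [528.6, -274.8, 45.0]
tcp_rot: [-3.141, -0.001, 2.28]
wrist_force: [-0.4, 0.1, -0.8]
finger_gap: 14.9
finger_force: 25.0
time_s: 31.4
tcp_pos: [529.0, -275.0, 32.2]
tcp_rot: [3.141, -0.0, 2.28]
wrist_force: [-1.9, 2.1, 4.9]
finger_gap: 14.7
finger_force: 25.0
```

Contact on the floor (+5 N). Release and go to the last plate.

```bash
python3 -m crank '[{"jaw":0.62,"delta_pos":[0,0,0],"spin":0},{"jaw":0.62,"delta_pos":[0,0,0],"spin":0},{"jaw":0.62,"delta_pos":[0,0,0],"spin":0}]'
python3 -m crank '[{"jaw":0.62,"delta_pos":[0,0,-0.1],"spin":0},{"jaw":0.62,"delta_pos":[0,0,-0.25],"spin":0},{"jaw":0.4,"delta_pos":[0,0,-0.3],"spin":0},{"jaw":0.4,"delta_pos":[0,0,-0.3],"spin":0}]'
python3 -c "
from h import *
go(344,-322.3,120,131.2)"
```

```text
time_s: 31.78
tcp_pos: [529.0, -274.9, 31.8]
tcp_rot: [3.142, -0.0, 2.28]
wrist_force: [-0.3, -0.1, 0.3]
finger_gap: 31.4
finger_force: 0.0
time_s: 32.28
tcp_pos: [529.5, -275.0, 122.4]
tcp_rot: [3.14, 0.001, 2.281]
wrist_force: [-0.7, -0.2, -0.2]
finger_gap: 45.5
finger_force: 0.0
from [ 529.5 -275.   122.4] yaw 130.7 t 32.27 delta [ 0.2832 -0.5717  0.007 ] spin -0.0058
```

```bash
python3 -m crank '[{"jaw":0.4,"delta_pos":[0.09,-0.18,0],"spin":0},{"jaw":0.4,"delta_pos":[0.18,-0.36,0],"spin":-0.006},{"jaw":0.4,"delta_pos":[0.283,-0.572,0],"spin":-0.006},{"jaw":0.4,"delta_pos":[0.283,-0.572,0],"spin":-0.006},{"jaw":0.4,"delta_pos":[0.283,-0.572,0],"spin":-0.006}]'
python3 -m crank '[{"jaw":0.4,"delta_pos":[0,0,0],"spin":0},{"jaw":0.4,"delta_pos":[0,0,0],"spin":0}]'
python3 meas.py w9.png; python3 -c "
from h import *
go(344,-322.3,26,131.2)"
```

```text
time_s: 32.9
tcp_pos: [343.6, -321.6, 121.4]
tcp_rot: [3.141, -0.001, 2.29]
wrist_force: [0.5, 0.9, 0.6]
finger_gap: 52.3
finger_force: 0.0
time_s: 33.15
tcp_pos: [344.3, -322.1, 121.8]
tcp_rot: [-3.14, 0.0, 2.291]
wrist_force: [-0.1, 0.6, 0.2]
finger_gap: 52.0
finger_force: 0.0
plate [312. 209.] ctr [ 341.4 -321.6] [ 342.7 -322.6] [15. 60.] ang 130.9
floor [552.  10.] ctr [398.8  15.6] [401.   16.9] [56.5 26. ] ang 71.0
from [ 344.1 -322.2  121.8] yaw 131.3 t 33.2 delta [0.000e+00 1.000e-04 3.193e-01] spin 0.0007
```

```bash
python3 -m crank '[{"jaw":0.4,"delta_pos":[0,0,0.12],"spin":0},{"jaw":0.4,"delta_pos":[0,0,0.24],"spin":0},{"jaw":0.4,"delta_pos":[0,0,0.3],"spin":0},{"jaw":0.4,"delta_pos":[0,0,0.319],"spin":0},{"jaw":0.4,"delta_pos":[0,0,0.319],"spin":0}]' 25
python3 -m crank '[{"jaw":0.95,"delta_pos":[0,0,0],"spin":0},{"jaw":0.95,"delta_pos":[0,0,0],"spin":0},{"jaw":0.95,"delta_pos":[0,0,0],"spin":0},{"jaw":0.95,"delta_pos":[0,0,0],"spin":0},{"jaw":0.95,"delta_pos":[0,0,0],"spin":0}]' 25
python3 -m crank '[{"jaw":0.95,"delta_pos":[0,0,-0.1],"spin":0},{"jaw":0.95,"delta_pos":[0,0,-0.2],"spin":0},{"jaw":0.95,"delta_pos":[0,0,-0.3],"spin":0},{"jaw":0.95,"delta_pos":[0,0,-0.3],"spin":0}]' 25
python3 -c "
from h import *
go(490.3,-308.6,115,130.7)"
```

```text
time_s: 33.83
tcp_pos: [343.6, -322.6, 26.4]
tcp_rot: [-3.141, -0.0, 2.29]
wrist_force: [0.1, 0.7, 1.3]
finger_gap: 52.3
finger_force: 0.0
time_s: 34.45
tcp_pos: [343.6, -322.4, 26.3]
tcp_rot: [3.141, 0.0, 2.29]
wrist_force: [-0.9, 0.0, 2.0]
finger_gap: 14.9
finger_force: 25.0
time_s: 34.95
tcp_pos: [344.5, -322.7, 117.4]
tcp_rot: [3.139, 0.002, 2.29]
wrist_force: [0.3, 1.1, -2.0]
finger_gap: 14.8
finger_force: 25.0
from [ 344.5 -322.7  117.4] yaw 131.2 t 34.95 delta [-0.2849  0.3963  0.0097] spin 0.0059
```

```bash
python3 -m crank '[{"jaw":0.95,"delta_pos":[-0.09,0.13,0],"spin":0.006},{"jaw":0.95,"delta_pos":[-0.19,0.26,0],"spin":0.006},{"jaw":0.95,"delta_pos":[-0.287,0.396,0],"spin":0.006},{"jaw":0.95,"delta_pos":[-0.287,0.396,0.07],"spin":0.006},{"jaw":0.95,"delta_pos":[-0.287,0.396,0.155],"spin":0.006}]'
python3 -m crank '[{"jaw":0.95,"delta_pos":[0,0,0],"spin":0},{"jaw":0.95,"delta_pos":[0,0,0],"spin":0}]'
python3 off.py w10.png 490.3 -308.6 32 130.7
```

```text
time_s: 35.58
tcp_pos: [488.7, -308.9, 67.1]
tcp_rot: [-3.14, -0.002, 2.28]
wrist_force: [-0.0, -0.4, -1.6]
finger_gap: 14.9
finger_force: 25.0
time_s: 35.83
tcp_pos: [489.0, -309.3, 69.8]
tcp_rot: [-3.141, -0.0, 2.28]
wrist_force: [-0.3, 0.3, -2.1]
finger_gap: 14.5
finger_force: 25.0
slot 185 (np.int64(303), np.int64(328)) edges [-8.6 10.3] mid 0.88 w 18.9
slot 187 (np.int64(303), np.int64(328)) edges [-8.6 10.3] mid 0.88 w 18.9
slot 189 (np.int64(303), np.int64(328)) edges [-8.6 10.4] mid 0.88 w 19.0
platelow 198 (np.int64(303), np.int64(328)) edges [-7.1  8.7] mid 0.8 w 15.9
platelow 200 (np.int64(302), np.int64(328)) edges [-7.8  8.8] mid 0.48 w 16.6
from [ 489.5 -309.3   70.2] yaw 130.6 t 35.88 delta [1.000e-04 3.400e-03 1.275e-01] spin -0.0008
```

```bash
python3 -m crank '[{"jaw":0.95,"delta_pos":[0,0.001,0.0],"spin":0},{"jaw":0.95,"delta_pos":[0,0.001,0.03],"spin":0},{"jaw":0.95,"delta_pos":[0,0.001,0.06],"spin":0},{"jaw":0.95,"delta_pos":[0,0.001,0.08],"spin":0},{"jaw":0.95,"delta_pos":[0,0.001,0.08],"spin":0}]'
python3 -m crank '[{"jaw":0.95,"delta_pos":[0,0,0.01],"spin":0},{"jaw":0.95,"delta_pos":[0,0,0.02],"spin":0},{"jaw":0.95,"delta_pos":[0,0,0.035],"spin":0},{"jaw":0.95,"delta_pos":[0,0,0.045],"spin":0},{"jaw":0.95,"delta_pos":[0,0,0.045],"spin":0}]'
```

```text
time_s: 36.5
tcp_pos: [489.4, -308.5, 45.0]
tcp_rot: [-3.141, -0.001, 2.28]
wrist_force: [0.4, -0.1, -1.5]
finger_gap: 14.8
finger_force: 25.0
time_s: 37.12
tcp_pos: [489.8, -308.7, 32.3]
tcp_rot: [3.141, -0.0, 2.28]
wrist_force: [-1.0, 0.3, 1.0]
finger_gap: 14.5
finger_force: 25.0
```

```bash
python3 -m crank '[{"jaw":0.64,"delta_pos":[0,0,0.001],"spin":0},{"jaw":0.64,"delta_pos":[0,0,0.001],"spin":0},{"jaw":0.64,"delta_pos":[0,0,0.001],"spin":0}]'
python3 -m crank '[{"jaw":0.64,"delta_pos":[0,0,-0.1],"spin":0},{"jaw":0.64,"delta_pos":[0,0,-0.25],"spin":0},{"jaw":0.25,"delta_pos":[0,0,-0.42],"spin":0},{"jaw":0.25,"delta_pos":[0,0,-0.6],"spin":0},{"jaw":0.25,"delta_pos":[0,0,-0.65],"spin":0}]'
python3 -m crank '[{"jaw":0.25,"delta_pos":[0,0,0],"spin":0},{"jaw":0.25,"delta_pos":[0,0,0],"spin":0}]'
python3 - <<'E'
from h import *
for n in('wrist','top','side'):
    f=grab(n,n+'F.png'); P=cloud(f); Z=P[...,2]
    o=np.array([554.45,-260.05]); yh=np.array([.758,.652]); xh=np.array([.652,-.758])
    X=(P[...,:2]-o)@xh; Y=(P[...,:2]-o)@yh
    for i,y in enumerate((-78,-26,26,78)):
        k=(abs(Y-y+1.5)<12)&(abs(X)<45)&(Z>48)&(Z<70)
        if k.sum()>15: print(n,'slot',i,k.sum(),'z',np.percentile(Z[k],[10,50,90]).round(1),'x',np.percentile(X[k],[2,98]).round(1),'y',np.percentile(Y[k],[2,98]).round(1))
    hsv=cv2.cvtColor(f['image'],cv2.COLOR_RGB2HSV)
    k=(abs(P[...,0]-435)<70)&(abs(P[...,1]+55)<70)&(Z>33)&(Z<45); 
    if k.sum()>30: print(n,'spool',cv2.minEnclosingCircle(P[k][:,:2].astype(np.float32)),np.median(P[k],0).round(1))
go(445,-354.3,100,20)
E
```

```text
time_s: 37.5
tcp_pos: [489.9, -308.7, 31.9]
tcp_rot: [3.142, 0.0, 2.28]
wrist_force: [1.2, -0.4, -0.5]
finger_gap: 29.7
finger_force: 0.0
time_s: 38.12
tcp_pos: [490.6, -309.7, 230.1]
tcp_rot: [3.139, 0.004, 2.28]
wrist_force: [0.9, -0.3, -0.9]
finger_gap: 53.8
finger_force: 0.0
time_s: 38.38
tcp_pos: [489.3, -308.1, 225.3]
tcp_rot: [-3.141, -0.002, 2.281]
wrist_force: [-0.4, -0.1, -0.6]
finger_gap: 64.5
finger_force: 0.0
wrist slot 0 716 z [55.  56.3 57.2] x [-34.5  23.6] y [-87.5 -72.2]
wrist slot 1 769 z [54.5 56.2 57.2] x [-33.8  23.9] y [-36.5 -21.3]
wrist slot 2 749 z [54.4 56.1 57.2] x [-34.8  24.1] y [15.6 30.7]
wrist slot 3 649 z [51.9 56.  57.1] x [-33.3  23.5] y [68.3 82.8]
wrist spool ((461.57080078125, -54.3466682434082), 45.18027877807617) [449.5 -66.1  39.9]
top slot 2 93 z [52.1 55.9 59.3] x [-34.9   6.7] y [18.3 33.1]
top slot 3 127 z [52.  56.3 59.8] x [-33.2  24.8] y [70.6 85.2]
top spool ((436.7842102050781, -49.43864440917969), 67.17316436767578) [436.  -51.1  40.2]
side slot 0 111 z [50.6 55.3 57.5] x [-34.8  23.7] y [-87.3 -71.1]
side slot 1 108 z [51.9 55.8 57.8] x [-34.4  23.1] y [-35.1 -19.7]
side slot 2 120 z [50.3 55.6 57.7] x [-35.3  23.6] y [16.7 32.5]
side slot 3 121 z [50.8 55.2 57.6] x [-33.9  23.4] y [69.2 84.2]
side spool ((434.817626953125, -39.47801971435547), 71.58411407470703) [432.5 -50.   39.5]
from [ 489.4 -308.4  225.6] yaw 130.7 t 38.52 delta [-0.0206 -0.2115  0.419 ] spin 1.2295
```

View pics/sideF.png

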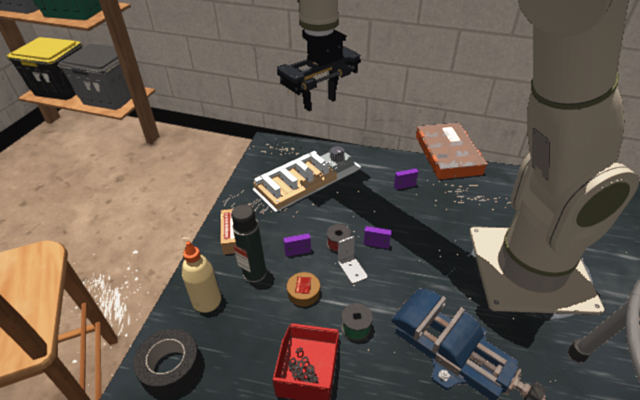

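All four plates stand at z≈56, which is fully down, with x from -34 to +24, inside the 65 mm that mark 4 leaves free. The side view shows the spool standing at (338,237). Now the collar: start at yaw 75 and turn clockwise by 68.75°.

```bash
python3 -m crank '[{"jaw":0.25,"delta_pos":[-0.01,-0.1,0],"spin":0.11},{"jaw":0.25,"delta_pos":[-0.02,-0.21,0],"spin":0.22},{"jaw":0.25,"delta_pos":[-0.02,-0.212,0.12],"spin":0.33},{"jaw":0.25,"delta_pos":[-0.02,-0.212,0.25],"spin":0.44},{"jaw":0.25,"delta_pos":[-0.02,-0.212,0.42],"spin":0.55}]' 20
python3 -m crank '[{"jaw":0.25,"delta_pos":[0,0,0],"spin":0.07},{"jaw":0.25,"delta_pos":[0,0,0],"spin":0.07},{"jaw":0.25,"delta_pos":[0,0,0],"spin":0.07},{"jaw":0.25,"delta_pos":[0,0,0],"spin":0.07}]' 20
python3 -c "
from h import *
go(445.2,-354.3,35.5,75)"
```

```text
time_s: 39.15
tcp_pos: [445.7, -354.8, 99.6]
tcp_rot: [3.141, 0.0, 1.411]
wrist_force: [1.4, 1.0, -1.0]
finger_gap: 65.1
finger_force: 0.0
time_s: 39.65
tcp_pos: [445.7, -354.8, 101.3]
tcp_rot: [3.141, -0.0, 1.308]
wrist_force: [0.8, -0.5, -0.1]
finger_gap: 65.4
finger_force: 0.0
from [ 445.7 -354.8  101.3] yaw 75.0 t 39.65 delta [ 0.001  -0.0024  0.2194] spin -0.0005
```

```bash
python3 -m crank '[{"jaw":0.25,"delta_pos":[0.001,-0.002,0.08],"spin":0},{"jaw":0.25,"delta_pos":[0.001,-0.002,0.15],"spin":0},{"jaw":0.25,"delta_pos":[0.001,-0.002,0.2],"spin":0},{"jaw":0.25,"delta_pos":[0.001,-0.002,0.218],"spin":0},{"jaw":0.25,"delta_pos":[0.001,-0.002,0.218],"spin":0}]' 20
python3 -m crank '[{"jaw":0.7,"delta_pos":[0,0,0],"spin":0},{"jaw":0.7,"delta_pos":[0,0,0],"spin":0},{"jaw":0.7,"delta_pos":[0,0,0],"spin":0},{"jaw":0.7,"delta_pos":[0,0,0],"spin":0},{"jaw":0.7,"delta_pos":[0,0,0],"spin":0}]' 20
python3 -m crank '[{"jaw":0.7,"delta_pos":[0,0,0],"spin":0.1},{"jaw":0.7,"delta_pos":[0,0,0],"spin":0.2},{"jaw":0.7,"delta_pos":[0,0,0],"spin":0.3},{"jaw":0.7,"delta_pos":[0,0,0],"spin":0.4},{"jaw":0.7,"delta_pos":[0,0,0],"spin":0.5}]' 20
python3 -m crank '[{"jaw":0.7,"delta_pos":[0,0,0],"spin":0.1},{"jaw":0.7,"delta_pos":[0,0,0],"spin":0.2},{"jaw":0.7,"delta_pos":[0,0,0],"spin":0.264},{"jaw":0.7,"delta_pos":[0,0,0],"spin":0.264},{"jaw":0.7,"delta_pos":[0,0,0],"spin":0.264}]' 20
```

```text
time_s: 40.28
tcp_pos: [444.9, -354.4, 35.5]
tcp_rot: [-3.141, 0.0, 1.306]
wrist_force: [-0.2, 0.0, 0.3]
finger_gap: 65.2
finger_force: 0.0
time_s: 40.9
tcp_pos: [445.3, -354.3, 35.7]
tcp_rot: [3.141, 0.0, 1.307]
wrist_force: [0.7, -0.0, 1.6]
finger_gap: 39.6
finger_force: 20.0
time_s: 41.52
tcp_pos: [445.9, -354.8, 35.8]
tcp_rot: [3.139, -0.0, 0.517]
wrist_force: [3.9, -3.1, -2.1]
finger_gap: 39.5
finger_force: 20.0
time_s: 42.15
tcp_pos: [446.0, -355.2, 35.8]
tcp_rot: [3.139, -0.001, 0.107]
wrist_force: [5.6, -5.4, -4.5]
finger_gap: 39.8
finger_force: 20.0
```

```bash
python3 -m crank '[{"jaw":0.25,"delta_pos":[0,0,0],"spin":0},{"jaw":0.25,"delta_pos":[0,0,0],"spin":0},{"jaw":0.25,"delta_pos":[0,0,0],"spin":0},{"jaw":0.25,"delta_pos":[0,0,0],"spin":0}]'
python3 -m crank '[{"jaw":0.25,"delta_pos":[0,0,-0.2],"spin":0},{"jaw":0.25,"delta_pos":[0,0,-0.4],"spin":0},{"jaw":0.25,"delta_pos":[0,0,-0.6],"spin":0},{"jaw":0.25,"delta_pos":[-0.2,0,-0.65],"spin":0},{"jaw":0.25,"delta_pos":[-0.2,0,-0.65],"spin":0}]'
python3 -m crank '[{"jaw":0.25,"delta_pos":[0,0,0],"spin":0},{"jaw":0.25,"delta_pos":[0,0,0],"spin":0}]'
python3 - <<'E'
from h import *
f=grab('wrist','w11.png'); P=cloud(f); Z=P[...,2]; g=cv2.cvtColor(f['image'],cv2.COLOR_RGB2GRAY)
k=(Z>50)&(Z<58)&(np.hypot(P[...,0]-445.2,P[...,1]+354)<24)
ys,xs=np.where(k); q=plane(f,np.c_[xs,ys],54); (cx,cy),r=cv2.minEnclosingCircle(q[:,:2].astype(np.float32)); print('collar',cx,cy,r)
e=cv2.erode(k.astype(np.uint8),np.ones((3,3)))>0
t=np.percentile(g[e],95)-8; ys,xs=np.where(e&(g>t)); q=plane(f,np.c_[xs,ys],54)[:,:2]; mu=q.mean(0); w,V=np.linalg.eigh(np.cov(q.T)); v=V[:,1]*np.sign(V[:,1]@(mu-[cx,cy]))
print(len(q),'rad',np.radians(130.7-np.degrees(np.arctan2(mu[1]-cy,mu[0]-cx))),np.radians(130.7-np.degrees(np.arctan2(v[1],v[0]))))
u,w_=int(np.median(xs)),int(np.median(ys)); y0=max(0,w_-70);x0=max(0,u-90)
cv2.imwrite('pics/c11.png',cv2.resize(f['image'][y0:w_+60,x0:u+90],None,fx=4,fy=4,interpolation=cv2.INTER_CUBIC)[...,::-1])
o=np.array([554.45,-260.05]); yh=np.array([.758,.652]); xh=np.array([.652,-.758]); X=(P[...,:2]-o)@xh; Y=(P[...,:2]-o)@yh
for i,y in enumerate((-78,-26,26,78)):
    k=(abs(Y-y+1.5)<12)&(abs(X)<45)&(Z>48)&(Z<70)
    if k.sum()>15: print('slot',i,k.sum(),np.median(Z[k]).round(1),np.percentile(X[k],[2,98]).round(1))
E
```

```text
time_s: 42.65
tcp_pos: [444.9, -354.1, 35.4]
tcp_rot: [-3.141, 0.0, 0.106]
wrist_force: [-0.2, -0.4, -0.6]
finger_gap: 64.1
finger_force: 0.0
time_s: 43.28
tcp_pos: [382.1, -362.6, 232.1]
tcp_rot: [-3.139, -0.006, 0.102]
wrist_force: [0.8, 0.8, -0.5]
finger_gap: 65.3
finger_force: 0.0
time_s: 43.52
tcp_pos: [386.1, -359.9, 229.9]
tcp_rot: [3.142, 0.002, 0.108]
wrist_force: [-1.0, 0.4, 0.1]
finger_gap: 65.3
finger_force: 0.0
collar 444.8062438964844 -354.8011169433594 20.859434127807617
48 rad 1.2142429826845045 1.1978649585390586
slot 0 791 56.1 [-33.2  23.9]
slot 1 794 56.0 [-32.8  24.7]
slot 2 659 55.9 [-33.1  21.9]
```

View pics/c11.png

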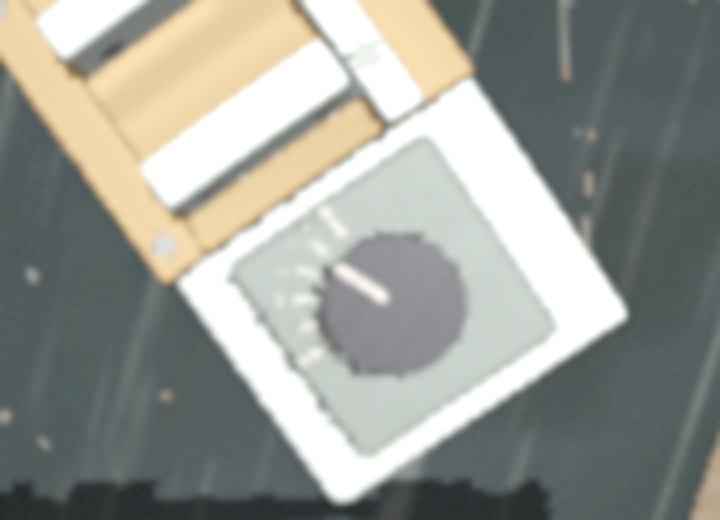

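The collar reads 1.20 to 1.21 rad: the line at (335,268) points to mark 4 once the parallax of the collar top is allowed for. The plates are unmoved. One last check of the spool and bystanders, then hand in.

Run:
```python
from h import *
f=grab('top','topE.png'); P=cloud(f); Z=P[...,2]
k=(np.hypot(P[...,0]-435,P[...,1]+55)<45)&(Z>30)&(Z<46); print('spool',cv2.minEnclosingCircle(P[k][:,:2].astype(np.float32)),np.median(Z[k]))
k=(Z>52)&(Z<60)&(abs(P[...,0]-550)<90)&(abs(P[...,1]+258)<80); print('plate top px',k.sum())
a=load('top0')['range_z']; b=f['range_z']
for nm,(u,v) in dict(can=(260,146),glue=(236,122),tin=(247,199)).items(): print(nm,np.abs(a[v-12:v+12,u-12:u+12]-b[v-12:v+12,u-12:u+12]).mean())
s=manip.state(); print(s['time_s'],s['wrist_force'])
print(ticket.sign_off())
```

```text
spool ((436.14935302734375, -52.37329864501953), 28.78624725341797) 40.28378709623075
plate top px 419
can 13.720293
glue 15.125153
tin 10.361124
43.625 [-0.23858196 -0.0873362   0.30336122]
the job is handed in; nothing more can be done
None
```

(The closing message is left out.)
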